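# Pack slide mailers in the courier carrier

## Robot

A 7-joint arm with a two-finger parallel gripper is mounted at the origin on a cart in front of the work surface, level with it; the furniture and walls round the work are solid. World frame = base frame: x ahead of the robot, y to its left, z up, the work surface at z = 0. Lengths are in m, angles in rad, forces in N, time in s.
With the tool pointing down it reaches from about 0.4 to 0.85 m from the base axis. Payload 10.4 kg.
Tool frame: the origin (TCP) lies on the centre line of the jaws, within the pads' length; the fingertips stand 11 mm ahead of it and the grasp point (between the pads) lies 8 mm behind it; z points along the fingers, y is the line along which they close (so a half turn about z gives the same grasp; the last joint's range is limited). The gripper opens to 87 mm and grips with 3 to 60 N. Pads are 19 mm wide; open, the fingers measure 117 mm over their backs; the gripper's body (75 mm by 190 mm) begins 51 mm behind the grasp point.
Start: joints at [1.247, 0.332, -0.065, 1.46, 0.022, 1.35, -0.088], TCP at [0.185, -0.597, 0.234] pointing down, gripper open.
Joint ranges: [-2.6, 2.6], [-0.5, 2.12], [-1.47, 1.34], [0.16, 2.42], [-1.27, 4.41], [0.06, 2.06], [-2.6, 2.6]. Speed limits (rad/s): [2.22, 2.22, 2.79, 2.79, 3.14, 3.14, 3.14].

## Interface

Orientations are given as a unit quaternion [x, y, z, w].
In Python, from bench import r gives the robot as it stands.
- The arm moves only by the shell command python3 -m pendant 'ROWS' [OPENING] [FORCE]. ROWS is JSON, a list of rows, each a list of 4 numbers: the shift along the tool's x, y, z in m, then the turn about the tool's z in rad. A call has 1 to 8 rows; each row shifts and turns the commanded pose from where the row before left it, along the tool's axes as they then stand; what a row does not reach is not made up. A row lasts 1/12 s, in which the tool goes at most 41.7 mm and 7.16 degrees, less where a joint would pass 70% of its speed; a pose out of reach is approached as far as the arm can. A call with a gripper value outside its range is refused whole. OPENING is the opening, from 0 (shut) to 1 (fully open), set as the call begins (- or left out, the last holds). The fingers move at their own pace and stop on an object; FORCE is the grip in N (left out, the last holds). Time passes only in rows, so rows that do not move let the fingers close. It gives the time, the measured TCP pose, the force, the opening and the grip force at its end, in the units of the state.
- r.read_state(): the state, without advancing time (a new reading comes with each control period).
- r.camera(name): name is "scene" or "top" or "wrist"; returns a dict with "img" (420x560x3 uint8, red, green, blue), "camera_matrix" (3x3 intrinsics, pixels), "xyz" and "attitude" of the camera in the world. Camera axes: x right, y down, z forward; pixel columns grow to the right and rows downward; lengths in m; the calibration is good to about 2 mm. The wrist camera is an equidistant fisheye: a pixel r from the principal point sees the ray r / f radians off the axis. A picture is of the moment at which its call begins. There is no depth.
- r.close_job(): hands the job in; it is judged then, once.
Trained networks look in the newest picture that a camera, given by its name, has taken for a name from the list of things; names that differ only in an ending like _2 or _b are one class to them, and where a whole thing is asked for, a point or a joint stands for the part that bears it (a point fixed in the world has none). Each returns a list of dicts, best first, with "score" (0 to 1); they miss things now and then, are a little off and sometimes report something else, mostly with a low value. They report only what shows in the picture. A call takes as long as a camera call.
- r.outline_of(thing, camera): "mask" (420x560 bool, what is visible of it) and "bbox" ([centre column, centre row, width, height] in pixels, round what is visible of it).
The state is a dict: "time": time; "joint_positions": joint angles; "joint_vel": joint speeds; "joint_torque": joint torques, N m; "ee_pos": TCP position; "eef_rot": TCP orientation; "ft_force": force on the tool from outside, world axes, zero at the start; "torque": the same for the moment, N m; "width": finger opening in m; "grip_force": force on a finger pad.
Only numpy, scipy, OpenCV 4.12 (cv2) and the standard library are available. Lean on these libraries where they do the work, as an engineer would, in place of code of your own. Each camera call takes 0.05 s, during which the arm holds its last target. There are 200 camera calls.

## Task

Pack the slide mailers for the courier: draw the cover panel out of the empty carrier by its fin, lay every mailer flat in the bay, and add just those packers that fill it so that the cover goes back in on top of the pile under the two side lips snugly, with only a millimetre or two of play and without forcing. Slide the cover in under the sprung hold-down fingers until it is fully home against the end stops with the fingers bearing on it. Leave packers you do not need lying on the worktop, and do not disturb the label roll, film can and stapler.

Things in the scene. Friction and masses are not known exactly. Their poses are not given: they have to be found in the camera images.
- carrier: grey transport carrier fixed to the worktop, 136 x 124 mm, 64 mm high (70 mm at the flared tips of its lips). Origin on the worktop under the centre of the loading bay; x is the direction in which the cover slides in (mouth at -x, end stops and hold-down at +x), y across, z up. A pile of plates lies flat in the bay, their 80 mm side along carrier y; a 45 mm pile is the right one
- bay_floor (a point): centre of the bay's floor, 8 mm above the worktop; axes as the carrier's. Bay 52 mm along x, 88 mm along y, loaded from above. Corner stops at x = +-26 to +-34 mm, 27 < |y| < 45 mm, 40 mm high; between them (|y| < 27 mm) it is open for fingers in front and behind. Side walls at y = +-44 mm, 38 mm high above the floor
- lip (a point): underside of the +y side lip, 52 mm above the bay floor. The two lips are aluminium strips 4 mm thick at |y| > 44 mm, x = -34 to 59 mm, flared upward at the mouth (x = -34 to -48 mm); open between them. The 5 mm cover goes under them on top of the pile: a 45 mm pile leaves 2 mm of play, 40 mm is too loose, 50 mm will not let it in
- slot_mouth (a point): middle of the mouth of the cover's slot, carrier x = -34 mm, 45 mm above the bay floor (where the cover's underside belongs). Slot walls at y = +-54 mm (flared at the mouth); the slot ends at end stops 93 mm farther along +x (carrier x = 59 mm)
- hold_down (a joint): sprung hold-down at the carrier's +x end: two steel fingers at y = +-36 mm on a rod (x = 93, z = 60 mm). rad, 0 = down, grows as they rise (to 0.7). At rest their noses (x = 48 mm) hang 45 mm above the bay floor, their tips ramp up to x = 30 mm; the cover pushed in +x lifts them (1 to 2 N), then they bear on it at about 0.11 rad
- cover: aluminium cover panel 5 mm thick with a black grip fin. Origin at the centre of the underside of its wide part (x -46 to 46 mm, 104 mm wide; leading 10 mm 96 mm wide, 2.5 mm thick, 1.5 mm above the underside). A 40 mm wide tab to x = -88 mm carries the fin. Slid in with its x along the carrier's x; fully home its origin is 13 mm past the carrier's origin along x. At the start it lies in the slot on the corner stops. 0.15 kg
- cover_fin (a point): grip point on the fin, at cover x = -68, y = 0, z = 22 mm; the fin is 30 mm long (along x), 10 mm thick (across y) and reaches from the tab (z = 5 mm) to z = 34 mm
- mailer_a: white slide mailer (flat hinged plastic case with a seam round its side and a paper label on top), 46 x 80 x 10 mm thick; origin at the centre of its underside, x along the 46 mm side, y along the 80 mm side, z up. In some runs one of the three mailers is absent
- mailer_b: white slide mailer (flat hinged plastic case with a seam round its side and a paper label on top), 46 x 80 x 10 mm thick; origin at the centre of its underside, x along the 46 mm side, y along the 80 mm side, z up. In some runs one of the three mailers is absent
- mailer_c: white slide mailer (flat hinged plastic case with a seam round its side and a paper label on top), 46 x 80 x 15 mm thick; origin at the centre of its underside, x along the 46 mm side, y along the 80 mm side, z up. In some runs one of the three mailers is absent
- packer_5: plain grey packer plate with two dark round marks on top, 46 x 80 x 5 mm thick; origin at the centre of its underside, x along the 46 mm side, y along the 80 mm side, z up
- packer_10: plain grey packer plate with two dark round marks on top, 46 x 80 x 10 mm thick; origin at the centre of its underside, x along the 46 mm side, y along the 80 mm side, z up
- packer_15: plain grey packer plate with two dark round marks on top, 46 x 80 x 15 mm thick; origin at the centre of its underside, x along the 46 mm side, y along the 80 mm side, z up
- shelf_edge (a point): point on the lower front edge of the fixed wall shelf above the back of the worktop: the board lies beyond x = 0.62 m, 22 mm thick, underside 0.496 m above the worktop, from y = -1.06 to 0.22 m, with baskets on it. A wrist can hit it at x above about 0.45 m: lift and travel low or nearer the robot
- label_roll: bystander: white roll of labels, 52 mm across, 31 mm high, origin under its centre
- film_can: bystander: small black screw-cap can, 26 mm across, 42 mm high, origin under its centre
- stapler: bystander: black stapler, 100 x 28 x 36 mm, origin under its centre

How it is judged:
By the outcome, as a careful person would: the job done as asked, in the order asked, and still so for the second after the job is handed in, with the robot touching nothing.
Of mailer_a, mailer_b, mailer_c only 2 to 3 are there at a start; the rules pass over those that are not, and their reading is None.
At some moment in a run one of mailer_a, mailer_b, mailer_c, packer_5, packer_10, packer_15, cover may be knocked a few centimetres aside while the robot is not near it.
Once in a run the grip may slacken for a moment while it holds something.
It also fails if it takes over 208 s, if anything falls off the work surface, if the arm or the gripper's body presses on something with over 40 N, if the wrist force passes 120 N, or if a joint passes its speed limit or range.

## Working session

There is one attempt and no reset: what is moved stays moved. The work goes in short steps, Python scripts to look and compute and a shell command to move; the robot and the scene stay as the last step left them, time stands still between calls to the robot, and variables do not carry over. Pictures are saved under pics/ and viewed, at most 14 in all, crops included, and the job is handed in when it is done.

```bash
ls; mkdir -p pics; cat > h.py <<'E'
from bench import r
import numpy as np, cv2
from scipy.spatial.transform import Rotation as R
def snap(n,f=None):
    c=r.camera(n)
    if f: cv2.imwrite('pics/'+f,cv2.cvtColor(c['img'],cv2.COLOR_RGB2BGR))
    return c
def att(c):
    a=np.array(c['attitude']); return a if a.shape==(3,3) else R.from_quat(a).as_matrix()
def ray(c,u,v,fish=False):
    K=np.array(c['camera_matrix']); x=(u-K[0,2])/K[0,0]; y=(v-K[1,2])/K[1,1]
    if fish:
        t=np.hypot(x,y); d=np.array([x/t*np.sin(t),y/t*np.sin(t),np.cos(t)]) if t>1e-9 else np.array([0,0,1.])
    else: d=np.array([x,y,1.])
    d=att(c)@d; return np.array(c['xyz']),d/np.linalg.norm(d)
def onz(c,u,v,z,fish=False):
    o,d=ray(c,u,v,fish); return o+d*(z-o[2])/d[2]
def tri(rays):
    A=np.zeros((3,3));b=np.zeros(3)
    for o,d in rays:
        P=np.eye(3)-np.outer(d,d);A+=P;b+=P@o
    p=np.linalg.solve(A,b); return p,[np.linalg.norm((np.eye(3)-np.outer(d,d))@(p-o)) for o,d in rays]
def proj(c,p,fish=False):
    K=np.array(c['camera_matrix']); q=att(c).T@(np.array(p)-np.array(c['xyz']))
    if fish:
        rr=np.hypot(q[0],q[1]); t=np.arctan2(rr,q[2]); x,y=q[0]/rr*t,q[1]/rr*t
    else: x,y=q[0]/q[2],q[1]/q[2]
    return np.array([K[0,0]*x+K[0,2],K[1,1]*y+K[1,2]])
E
python3 - <<'E'
from h import *
s=r.read_state(); print({k:np.round(v,3).tolist() for k,v in s.items()})
for n in ['scene','top','wrist']:
    c=snap(n,n+'0.png'); print(n,np.round(c['camera_matrix'],1).tolist(),np.round(c['xyz'],3),np.round(c['attitude'],3).tolist())
    for t in ['carrier','cover','mailer_a','packer_5','label_roll','film_can','stapler']:
        for d in r.outline_of(t,n):
            print(t,round(d['score'],2),np.round(d['bbox']).tolist(),int(d['mask'].sum()))
E
```

```text
pics
{'time': 0.0, 'joint_positions': [1.247, 0.333, -0.065, 1.461, 0.022, 1.35, -0.089], 'joint_vel': [0.002, 0.001, -0.0, 0.0, 0.0, 0.0, 0.001], 'joint_torque': [0.0, -62.327, 0.025, -38.991, -0.061, 0.04, 0.0], 'ee_pos': [0.185, -0.597, 0.233], 'eef_rot': [0.989, 0.15, -0.0, -0.001], 'ft_force': [0.225, -0.028, -0.136], 'torque': [0.038, 0.009, -0.044], 'grip_force': 0.0, 'width': 0.087}
scene [[441.7, 0.0, 282.5], [0.0, 441.7, 211.7], [0.0, 0.0, 1.0]] [ 0.144 -0.819  1.347] [0.912, -0.214, 0.071, -0.342]
carrier 0.67 [243.0, 210.0, 38.0, 45.0] 558
cover 0.97 [247.0, 213.0, 27.0, 32.0] 473
cover 0.4 [245.0, 208.0, 40.0, 43.0] 532
mailer_a 0.85 [293.0, 297.0, 29.0, 24.0] 304
mailer_a 0.84 [288.0, 328.0, 23.0, 27.0] 340
mailer_a 0.18 [244.0, 206.0, 44.0, 42.0] 498
packer_5 0.83 [307.0, 318.0, 23.0, 26.0] 346
packer_5 0.63 [326.0, 345.0, 23.0, 29.0] 373
packer_5 0.53 [271.0, 306.0, 22.0, 24.0] 290
label_roll 0.5 [305.0, 225.0, 15.0, 18.0] 157
film_can 0.62 [343.0, 287.0, 13.0, 14.0] 89
film_can 0.51 [270.0, 306.0, 20.0, 24.0] 265
stapler 0.55 [366.0, 320.0, 24.0, 30.0] 321
top [[456.1, 0.0, 276.4], [0.0, 456.1, 210.7], [0.0, 0.0, 1.0]] [0.214 0.112 1.584] [-0.563, 0.817, -0.105, 0.068]
carrier 0.78 [193.0, 271.0, 49.0, 48.0] 1006
cover 0.67 [207.0, 263.0, 39.0, 28.0] 785
mailer_a 0.8 [344.0, 236.0, 28.0, 17.0] 337
mailer_a 0.7 [302.0, 226.0, 24.0, 21.0] 291
packer_5 0.85 [332.0, 215.0, 23.0, 24.0] 307
packer_5 0.72 [360.0, 203.0, 24.0, 22.0] 283
packer_5 0.67 [317.0, 249.0, 20.0, 21.0] 285
label_roll 0.54 [224.0, 205.0, 16.0, 15.0] 166
film_can 0.51 [207.0, 266.0, 44.0, 30.0] 862
film_can 0.37 [304.0, 178.0, 10.0, 10.0] 57
stapler 0.77 [336.0, 166.0, 29.0, 20.0] 277
wrist [[325.2, 0.0, 280.6], [0.0, 325.2, 207.3], [0.0, 0.0, 1.0]] [ 0.264 -0.572  0.384] [0.796, -0.586, -0.09, 0.122]
```

```bash
python3 - <<'E'
from h import *
a=cv2.imread('pics/scene0.png')[170:380,200:400]; b=cv2.imread('pics/top0.png')[140:320,150:390]
cv2.imwrite('pics/sc.png',cv2.resize(a,None,fx=3.0,fy=2.85,interpolation=cv2.INTER_CUBIC)); cv2.imwrite('pics/tp.png',cv2.resize(b,None,fx=3.3,fy=3.3,interpolation=cv2.INTER_CUBIC))
# coarse: match outlines top/scene
S=snap('scene');M={}
T=snap('top')
for t in ['carrier','cover','mailer_a','packer_5','label_roll','film_can','stapler']:
    A=[];B=[]
    for n,L,c in (('scene',A,S),('top',B,T)):
        for d in r.outline_of(t,n):
            v,u=np.nonzero(d['mask']); q=(u.mean(),v.mean())
            L.append(q)
            rc=cv2.minAreaRect(np.c_[u,v].astype(np.float32)); bx=cv2.boxPoints(rc)
            w=np.array([onz(c,*p,0.01)[:2] for p in bx]); e=[w[1]-w[0],w[2]-w[1]]
            e=max(e,key=np.linalg.norm)
            print(n,t,round(d['score'],2),np.round(q),np.round(onz(c,*q,0.01)[:2],3),'long',round(np.linalg.norm(e),3),'ang',round(np.degrees(np.arctan2(e[1],e[0]))%180,0))
    for q in A:
        for p in B:
            x,e=tri([ray(S,*q),ray(T,*p)])
            if max(e)<0.008: print('  3D',t,np.round(q),np.round(p),np.round(x,3),np.round(max(e),4))
E
```

```text
scene carrier 0.85 [243. 210.] [0.494 0.309] long 0.191 ang 78.0
top carrier 0.67 [189. 270.] [0.497 0.315] long 0.159 ang 87.0
top carrier 0.3 [204. 264.] [0.5  0.26] long 0.137 ang 85.0
  3D carrier [243. 210.] [189. 270.] [0.497 0.316 0.002] 0.001
  3D carrier [243. 210.] [204. 264.] [0.482 0.254 0.075] 0.0054
scene cover 0.55 [247. 213.] [0.501 0.287] long 0.138 ang 80.0
top cover 0.9 [204. 264.] [0.499 0.26 ] long 0.144 ang 83.0
  3D cover [247. 213.] [204. 264.] [0.492 0.256 0.048] 0.0006
scene mailer_a 0.77 [285. 330.] [ 0.415 -0.23 ] long 0.088 ang 91.0
top mailer_a 0.82 [343. 236.] [ 0.417 -0.228] long 0.081 ang 91.0
top mailer_a 0.54 [303. 225.] [ 0.504 -0.111] long 0.083 ang 96.0
  3D mailer_a [285. 330.] [343. 236.] [ 0.417 -0.228  0.006] 0.001
scene packer_5 0.84 [326. 346.] [ 0.507 -0.336] long 0.083 ang 89.0
scene packer_5 0.74 [269. 306.] [ 0.407 -0.128] long 0.079 ang 79.0
scene packer_5 0.66 [364. 319.] [ 0.668 -0.312] long 0.108 ang 85.0
scene packer_5 0.61 [307. 318.] [ 0.5   -0.225] long 0.088 ang 101.0
scene packer_5 0.58 [243. 210.] [0.493 0.31 ] long 0.194 ang
[... 306 characters left out ...]
.] [ 0.409 -0.125  0.005] 0.0007
  3D packer_5 [307. 318.] [332. 215.] [ 0.503 -0.222  0.003] 0.0008
scene label_roll 0.51 [302. 226.] [0.668 0.129] long 0.07 ang 62.0
top label_roll 0.44 [223. 206.] [0.673 0.128] long 0.055 ang 161.0
  3D label_roll [302. 226.] [223. 206.] [0.67  0.128 0.012] 0.0021
scene film_can 0.31 [285. 330.] [ 0.415 -0.229] long 0.087 ang 91.0
top film_can 0.54 [223. 206.] [0.673 0.128] long 0.055 ang 161.0
top film_can 0.37 [304. 178.] [ 0.667 -0.18 ] long 0.031 ang 158.0
scene stapler 0.54 [364. 318.] [ 0.667 -0.31 ] long 0.109 ang 85.0
top stapler 0.51 [338. 165.] [ 0.669 -0.314] long 0.102 ang 84.0
  3D stapler [364. 318.] [338. 165.] [ 0.666 -0.313  0.016] 0.0009
```

View pics/sc.png

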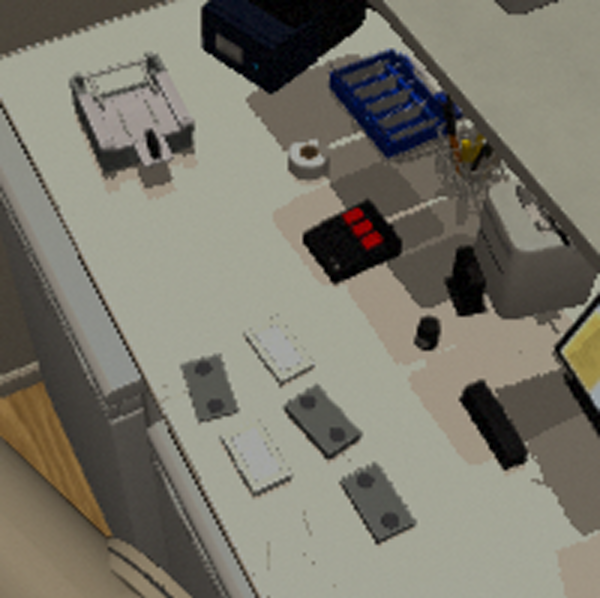

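View pics/tp.png

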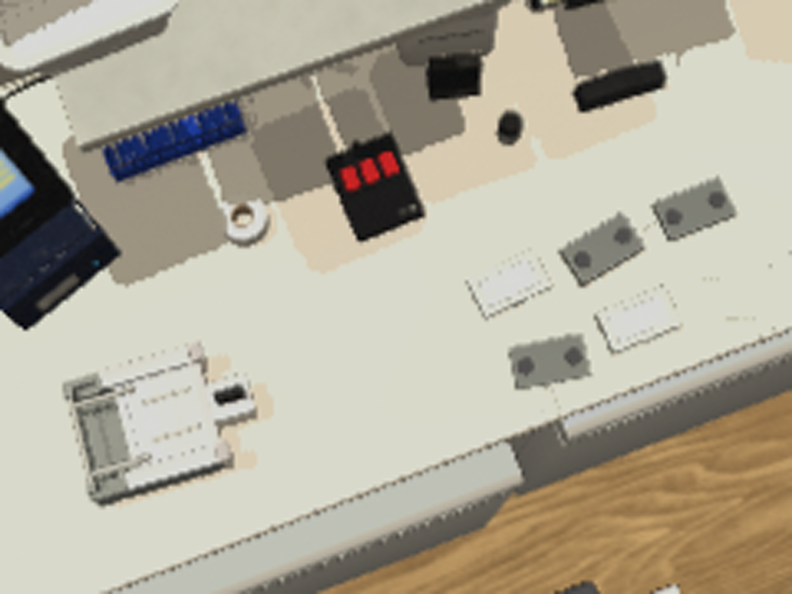

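Two mailers (white, top image ~(510,283),(638,318)), three packers and the carrier (mouth toward world −y, fin toward the plates). I'll bring the wrist camera over the plates.

```bash
python3 -m pendant '[[0.034,-0.021,0,0],[0.034,-0.021,0,0],[0.034,-0.021,0,0],[0.034,-0.021,0,0],[0.034,-0.021,0,0],[0.034,-0.021,0,0],[0.034,-0.021,0,0],[0.034,-0.021,0,0]]' 1 20
python3 -m pendant '[[0.033,-0.017,0,0],[0,0,0,-0.116],[0,0,0,-0.116],[0,0,0,-0.116],[0,0,0,-0.116],[0,0,0,-0.116],[0,0,0,-0.116],[0,0,0,-0.116]]'
python3 -m pendant '[[0,0,0,-0.116],[0,0,0,-0.116],[0,0,0,-0.116],[0,0,0,-0.11],[0,0,0,0],[0,0,0,0]]'
python3 - <<'E'
from h import *
c=snap('wrist','w1.png');print(np.round(c['xyz'],3),np.round(att(c),2).tolist())
s=r.read_state();print(np.round(s['ee_pos'],4),np.degrees(R.from_quat(s['eef_rot']).as_euler('zyx')).round(1),np.round(s['joint_positions'],2))
E
```

```text
time: 2.67
ee_pos: [0.3961, -0.3543, 0.2339]
eef_rot: [0.989, 0.15, 0.0, 0.0]
ft_force: [1.3, -0.9, -0.1]
width: 0.087
grip_force: 0.0
time: 3.33
ee_pos: [0.4217, -0.3299, 0.2336]
eef_rot: [0.848, 0.531, -0.0, 0.0]
ft_force: [-0.6, -0.8, 0.1]
width: 0.0874
grip_force: 0.0
time: 3.83
ee_pos: [0.4217, -0.3299, 0.2336]
eef_rot: [0.708, 0.706, 0.0, 0.0]
ft_force: [0.1, -0.4, -0.2]
width: 0.087
grip_force: 0.0
[ 0.422 -0.247  0.384] [[1.0, -0.0, -0.0], [-0.0, -0.95, -0.3], [-0.0, 0.3, -0.95]]
[ 0.4217 -0.33    0.2336] [-89.8   0.  180. ] [ 0.94  0.16 -0.4   1.68  0.07  1.31  0.52]
```

View pics/w1.png

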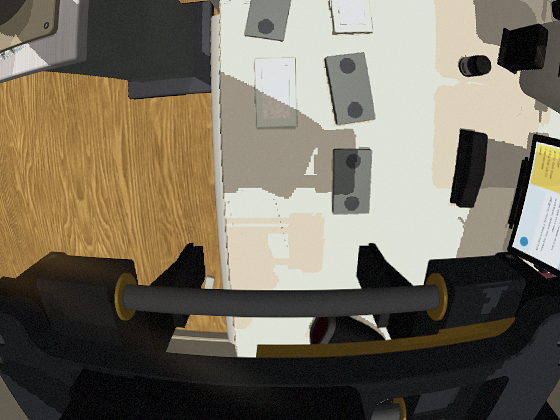

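Wrist view: plates at top (255–375 px cols, rows 0–215), image up = +y world. Two lower views for silhouette fits.

```bash
cat >> h.py <<'E'
from scipy.optimize import minimize
def boxpts(x,y,yaw,t,z0=0,L=(.046,.080)):
    c,s=np.cos(yaw),np.sin(yaw)
    return [(x+c*a*L[0]/2-s*b*L[1]/2,y+s*a*L[0]/2+c*b*L[1]/2,z) for a in(-1,1) for b in(-1,1) for z in (z0,z0+t)]
def iou(c,m,pts,fish,k=4):
    p=np.array([proj(c,q,fish) for q in pts]); 
    h=cv2.convexHull((p*16).astype(np.int32)); im=np.zeros(m.shape,np.uint8); cv2.fillConvexPoly(im,h,1,shift=4)
    return (im*m>0).sum()/((im+m)>0).sum()
def fit(views,x,y,yaw,t,z0=0):
    f=lambda q:-sum(iou(c,m,boxpts(q[0]/100,q[1]/100,q[2],t,z0),fi) for c,m,fi in views)/len(views)
    b=minimize(f,[x*100,y*100,yaw],method='Nelder-Mead',options=dict(initial_simplex=[[x*100,y*100,yaw],[x*100+.5,y*100,yaw],[x*100,y*100+.5,yaw],[x*100,y*100,yaw+.08]],maxiter=120,xatol=.01))
    return b.x[0]/100,b.x[1]/100,b.x[2],-b.fun
E
cat > look.py <<'E'
from h import *
import pickle,sys
def grab(name,things=('mailer_a','packer_5')):
    c=snap('wrist',name+'.png'); D=[]
    for t in things:
        for d in r.outline_of(t,'wrist'):
            v,u=np.nonzero(d['mask'])
            if len(u)>200: D.append((t,d['score'],d['mask'],u.mean(),v.mean(),onz(c,u.mean(),v.mean(),.01,True)))
    c={k:v for k,v in c.items() if k!='img'}
    pickle.dump((c,D),open(name+'.pkl','wb'))
    for d in D: print(name,d[0],round(d[1],2),np.round(d[3:5]),np.round(d[5],3),d[2].sum())
if __name__=='__main__': grab(sys.argv[1])
E
python3 -m pendant '[[0.03,0.012,0.021,0],[0.03,0.012,0.021,0],[0.03,0.012,0.021,0],[0.03,0,0.021,0],[0,0,0,0],[0,0,0,0]]'
python3 look.py w2
python3 -m pendant '[[0.03,0,0,0],[0.03,0,0,0],[0.03,0,0,0],[0.03,0,0,0],[0.03,0,0,0],[0,0,0,0],[0,0,0,0]]'
python3 look.py w3
python3 - <<'E'
from h import *
import pickle
V=[pickle.load(open(n+'.pkl','rb')) for n in('w2','w3')]
P=[(.415,-.23,0,'mailer_a'),(.504,-.111,.1,'mailer_a'),(.507,-.334,0,'packer_5'),(.408,-.125,-.15,'packer_5'),(.501,-.222,.2,'packer_5')]
for x,y,w,k in P:
    vs=[]
    for c,D in V:
        L=[d for d in D if np.hypot(d[5][0]-x,d[5][1]-y)<.035]
        if L: vs.append((c,max(L,key=lambda d:d[1])[2].astype(np.uint8),True))
    for t in (.005,.01,.015):
        b=fit(vs,x,y,w,t); print(k,len(vs),t,np.round(b,3))
E
```

```text
time: 4.38
ee_pos: [0.4574, -0.2081, 0.1487]
eef_rot: [0.707, 0.707, -0.0, -0.001]
ft_force: [-1.2, -0.7, 1.2]
width: 0.0872
grip_force: 0.0
w2 mailer_a 0.81 [237. 217.] [ 0.416 -0.225  0.01 ] 4099
w2 packer_5 0.83 [327. 211.] [ 0.501 -0.219  0.01 ] 4142
w2 packer_5 0.8 [228. 107.] [ 0.411 -0.123  0.01 ] 4403
w2 packer_5 0.56 [327. 308.] [ 0.507 -0.33   0.01 ] 1506
time: 5.12
ee_pos: [0.4584, -0.0596, 0.1505]
eef_rot: [0.707, 0.707, 0.0, 0.001]
ft_force: [0.7, -1.6, -0.1]
width: 0.087
grip_force: 0.0
w3 mailer_a 0.89 [242. 335.] [ 0.415 -0.222  0.01 ] 1429
w3 mailer_a 0.85 [324. 247.] [ 0.501 -0.109  0.01 ] 3459
w3 packer_5 0.96 [233. 253.] [ 0.411 -0.116  0.01 ] 3147
w3 packer_5 0.7 [317. 330.] [ 0.5   -0.213  0.01 ] 1130
mailer_a 2 0.005 [ 0.415 -0.23   0.019  0.799]
mailer_a 2 0.01 [ 0.415 -0.228  0.028  0.795]
mailer_a 2 0.015 [ 0.416 -0.228  0.029  0.766]
mailer_a 1 0.005 [ 0.503 -0.115  0.098  0.98 ]
mailer_a 1 0.01 [ 0.502 -0.113  0.097  0.955]
mailer_a 1 0.015 [ 0.502 -0.114  0.117  0.915]
packer_5 1 0.005 [ 0.509 -0.335  0.022  0.54 ]
packer_5 1 0.01 [ 0.508 -0.334  0.038  0.541]
packer_5 1 0.015 [ 0.508 -0.334  0.042  0.508]
packer_5 2 0.005 [ 0.409 -0.123 -0.177  0.961]
packer_5 2 0.01 [ 0.409 -0.123 -0.173  0.923]
packer_5 2 0.015 [ 0.41  -0.123 -0.17   0.883]
packer_5 2 0.005 [ 0.502 -0.223  0.183  0.714]
packer_5 2 0.01 [ 0.502 -0.222  0.188  0.721]
packer_5 2 0.015 [ 0.501 -0.222  0.185  0.707]
```

```bash
python3 - <<'E'
import cv2,numpy as np
a=cv2.imread('pics/w2.png')[40:270,190:390];b=cv2.imread('pics/w3.png')[150:380,190:390]
cv2.imwrite('pics/w23.png',cv2.resize(np.hstack([a,b]),None,fx=2,fy=2.5,interpolation=cv2.INTER_CUBIC))
E
```

```text
(no output)
```

View pics/w23.png

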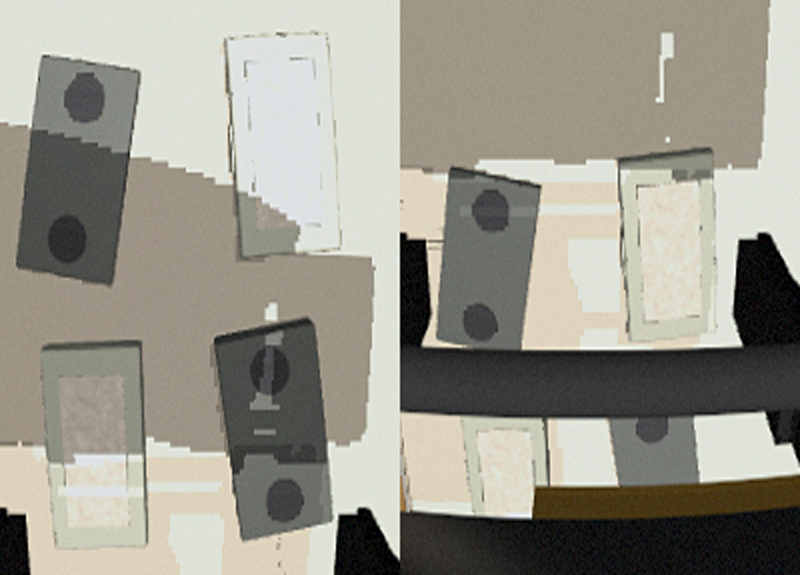

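Sides visible but small; I'll get two more views further −y and do a plane sweep for top heights.

```bash

python3 -m pendant '[[-0.035,0,0,0],[-0.035,0,0,0],[-0.035,0,0,0],[-0.035,0,0,0],[-0.035,0,0,0],[-0.035,0,0,0],[-0.035,0,0,0],[-0.015,0,0,0]]'
python3 -m pendant '[[0,0,0,0],[0,0,0,0]]' | head -2
python3 look.py w4
python3 -m pendant '[[-0.035,0,0,0],[-0.035,0,0,0],[-0.035,0,0,0],[0,0,0,0],[0,0,0,0]]' | head -2
python3 look.py w5
cat > sweep.py <<'E'
from h import *
import pickle
N=['w2','w3','w4','w5']
V={n:(pickle.load(open(n+'.pkl','rb'))[0],cv2.cvtColor(cv2.imread('pics/'+n+'.png'),cv2.COLOR_BGR2GRAY).astype(np.float32)) for n in N}
P={'mA':(.415,-.228,.028),'mB':(.502,-.113,.097),'p(.51,-.33)':(.508,-.334,.03),'p(.41,-.12)':(.409,-.123,-.175),'p(.50,-.22)':(.502,-.222,.185)}
def patch(n,x,y,w,h):
    c,im=V[n]; g=np.stack(np.meshgrid(np.arange(-.026,.0261,.0007),np.arange(-.043,.0431,.0007)),-1)
    X=x+np.cos(w)*g[...,0]-np.sin(w)*g[...,1]; Y=y+np.sin(w)*g[...,0]+np.cos(w)*g[...,1]
    q=np.stack([X,Y,np.full_like(X,h)],-1)-np.array(c['xyz']); q=q@att(c); K=np.array(c['camera_matrix'])
    rr=np.hypot(q[...,0],q[...,1]);t=np.arctan2(rr,q[...,2])/rr
    I=cv2.remap(im,(K[0,0]*q[...,0]*t+K[0,2]).astype(np.float32),(K[1,1]*q[...,1]*t+K[1,2]).astype(np.float32),cv2.INTER_LINEAR)
    I=cv2.GaussianBlur(I,(0,0),1.2); return np.hypot(cv2.Sobel(I,5,1,0),cv2.Sobel(I,5,0,1)).clip(0,120)
if __name__=='__main__':
  for k,(x,y,w) in P.items():
    for i,a in enumerate(N):
        for b in N[i+1:]:
            ca,cb=V[a][0]['xyz'][1],V[b][0]['xyz'][1]
            if not all(-.125<y-c<.09 for c in (ca,cb)): continue
            H=np.arange(-.004,.024,.001); s=[]
            for h in H:
                A,B=patch(a,x,y,w,h),patch(b,x,y,w,h); s.append(np.corrcoef(A.ravel(),B.ravel())[0,1])
            s=np.array(s); print(k,a,b,'best h mm',round(H[s.argmax()]*1e3),'s',np.round(s[[4,9,14,19]],3),round(s.max(),3))
E
python3 sweep.py
```

```text
time: 5.93
ee_pos: [0.4554, -0.3267, 0.1492]
eef_rot: [0.71, 0.704, -0.001, 0.0]
ft_force: [-0.2, -1.3, -0.0]
width: 0.0868
grip_force: 0.0
time: 6.1
ee_pos: [0.457, -0.3211, 0.1492]
w4 mailer_a 0.89 [333.  10.] [ 0.504 -0.147  0.01 ] 1094
w4 mailer_a 0.61 [234.  98.] [ 0.416 -0.228  0.01 ] 4634
w4 packer_5 0.87 [224.  15.] [ 0.407 -0.15   0.01 ] 1510
w4 packer_5 0.78 [330.  91.] [ 0.501 -0.222  0.01 ] 4594
w4 packer_5 0.64 [334. 208.] [ 0.506 -0.33   0.01 ] 3894
time: 6.67
ee_pos: [0.4573, -0.4258, 0.1492]
w5 mailer_a 0.67 [234.  15.] [ 0.417 -0.256  0.01 ] 1552
w5 packer_5 0.87 [335.  12.] [ 0.505 -0.252  0.01 ] 1267
w5 packer_5 0.61 [336.  99.] [ 0.506 -0.333  0.01 ] 4445
mA w2 w4 best h mm 11 s [0.337 0.34  0.403 0.379] 0.404
p(.51,-.33) w4 w5 best h mm 7 s [0.562 0.707 0.669 0.464] 0.721
p(.50,-.22) w2 w4 best h mm 13 s [0.301 0.46  0.595 0.628] 0.661
```

```bash
sed -i 's/-.125<y-c<.09/-.17<y-c<.125/' sweep.py; python3 sweep.py; python3 - <<'E'
from h import *
import pickle
V={n:pickle.load(open(n+'.pkl','rb')) for n in('w2','w3','w4','w5')}
P=[(.415,-.23,0,'mailer_a',['w2','w4']),(.504,-.113,.1,'mailer_a',['w3']),(.507,-.334,0,'packer_5',['w4','w5']),(.408,-.123,-.15,'packer_5',['w2','w3']),(.501,-.222,.2,'packer_5',['w2','w4'])]
for x,y,w,k,ns in P:
    for n in ns:
        c,D=V[n];d=max([d for d in D if np.hypot(d[5][0]-x,d[5][1]-y)<.035],key=lambda d:d[1])
        print(k,n,[np.round(fit([(c,d[2].astype(np.uint8),True)],x,y,w,t),3).tolist() for t in(.001,.005,.01,.015)])
E
```

```text
mA w2 w4 best h mm 11 s [0.337 0.34  0.403 0.379] 0.404
mA w2 w5 best h mm -4 s [0.131 0.067 0.088 0.097] 0.217
mA w4 w5 best h mm 15 s [0.043 0.053 0.131 0.134] 0.134
mB w2 w3 best h mm 10 s [0.42  0.486 0.515 0.416] 0.515
p(.51,-.33) w4 w5 best h mm 7 s [0.562 0.707 0.669 0.464] 0.721
p(.41,-.12) w2 w3 best h mm 2 s [0.732 0.706 0.464 0.298] 0.761
p(.41,-.12) w2 w4 best h mm 1 s [0.28  0.27  0.149 0.057] 0.292
p(.41,-.12) w3 w4 best h mm 4 s [0.242 0.273 0.139 0.085] 0.302
p(.50,-.22) w2 w4 best h mm 13 s [0.301 0.46  0.595 0.628] 0.661
p(.50,-.22) w2 w5 best h mm 13 s [0.07  0.043 0.248 0.253] 0.282
p(.50,-.22) w4 w5 best h mm 16 s [0.238 0.294 0.28  0.298] 0.302
mailer_a w2 [[0.414, -0.229, 0.022, 0.908], [0.415, -0.229, 0.023, 0.946], [0.415, -0.229, 0.025, 0.987], [0.416, -0.228, 0.025, 0.964]]
mailer_a w4 [[0.414, -0.227, 0.032, 0.951], [0.415, -0.227, 0.032, 0.973], [0.415, -0.228, 0.035, 0.974], [0.416, -0.228, 0.045, 0.946]]
mailer_a w3 [[0.503, -0.116, 0.1, 0.949], [0.503, -0.115, 0.099, 0.981], [0.502, -0.114, 0.099, 0.958], [0.502, -0.114, 0.098, 0.914]]
packer_5 w4 [[0.509, -0.335, 0.021, 0.965], [0.508, -0.334, 0.021, 0.979], [0.508, -0.333, 0.021, 0.959], [0.508, -0.333, 0.02, 0.913]]
packer_5 w5 [[0.508, -0.333, 0.014, 0.981], [0.508, -0.333, 0.014, 0.978], [0.507, -0.333, 0.007, 0.953], [0.506, -0.333, 0.018, 0.919]]
packer_5 w2 [[0.409, -0.124, -0.171, 0.983], [0.409, -0.124, -0.177, 0.971], [0.409, -0.123, -0.181, 0.939], [0.411, -0.122, -0.169, 0.899]]
packer_5 w3 [[0.409, -0.124, -0.172, 0.967], [0.409, -0.123, -0.176, 0.948], [0.409, -0.123, -0.167, 0.909], [0.409, -0.124, -0.168, 0.866]]
packer_5 w2 [[0.502, -0.222, 0.18, 0.911], [0.502, -0.222, 0.18, 0.942], [0.502, -0.222, 0.183, 0.976], [0.501, -0.221, 0.182, 0.972]]
packer_5 w4 [[0.503, -0.221, 0.174, 0.955], [0.502, -0.221, 0.177, 0.977], [0.502, -0.221, 0.175, 0.971], [0.501, -0.221, 0.172, 0.937]]
```

Packer ordering is clear: (.41,−.12) is 5, (.51,−.33) is 10, (.50,−.22) is 15. Mailer heights are ambiguous; probe mailer A by touch with closed fingers (10 vs 15).

```bash

python3 -m pendant '[[0.033,-0.007,0.008,0],[0.033,-0.007,0.016,0],[0.033,-0.007,0.016,0],[0.033,-0.007,0.02,0],[0.033,-0.007,0.02,0],[0.033,-0.007,0.02,0],[0,0,0.01,0],[0,0,0,0]]' 0 20
python3 -m pendant '[[0,0,0.005,0],[0,0,0.005,0],[0,0,0.002,0],[0,0,0,0],[0,0,0,0],[0,0,0,0]]' | head -4
python3 -m pendant '[[0,0,0.001,0],[0,0,0,0],[0,0,0,0]]' | head -4
```

```text
time: 7.48
ee_pos: [0.4144, -0.2237, 0.0381]
eef_rot: [0.705, 0.709, -0.001, -0.001]
ft_force: [-0.7, -0.3, 0.1]
width: 0.0415
grip_force: 0.0
time: 7.98
ee_pos: [0.4159, -0.2273, 0.0278]
eef_rot: [0.707, 0.707, 0.0, 0.0]
ft_force: [-0.5, 0.0, -0.3]
time: 8.23
ee_pos: [0.4157, -0.227, 0.0266]
eef_rot: [0.707, 0.707, -0.0, 0.0]
ft_force: [-1.1, -0.1, 0.1]
```

```bash
for i in 1; do :; done
python3 -m pendant '[[0,0,0.001,0],[0,0,0,0],[0,0,0,0]]' | sed -n '2p;4p'
python3 -m pendant '[[0,0,0.0007,0],[0,0,0,0],[0,0,0,0]]' | sed -n '2p;4p'
```

```text
ee_pos: [0.4158, -0.227, 0.0264]
ft_force: [-5.6, 1.8, 13.0]
ee_pos: [0.4159, -0.227, 0.0264]
ft_force: [-7.8, 3.5, 24.2]
```

Contact at tip height 15.4 mm with 10 mm ruled out: mailer A is mailer_c (15), so the pile is c + 10 mm mailer + packer 15 + packer 5. On to the carrier.

```bash

python3 -m pendant '[[0,0,-0.035,0],[0,0,-0.035,0],[0.03,0.005,-0.025,0],[0.035,0.005,-0.025,0],[0.038,0.007,-0.025,0],[0.038,0.007,-0.025,0],[0.038,0.007,0,0],[0.038,0.007,0,0]]' 1 20 | head -2
python3 -m pendant '[[0.038,0.007,0,0],[0.038,0.007,0,0],[0.033,0,0,0],[0,0,0,0],[0,0,0,0]]' | head -2
python3 - <<'E'
from look import *
grab('c1',('carrier','cover','hold_down'))
E
python3 -m pendant '[[0.035,0,0,0],[0.035,0,0,0],[0.03,0,0,0],[0,0,0,0],[0,0,0,0]]' | head -2
python3 - <<'E'
from look import *
grab('c2',('carrier','cover','hold_down'))
import cv2
a=cv2.imread('pics/c1.png');b=cv2.imread('pics/c2.png')
cv2.imwrite('pics/c12.png',np.hstack([a[:330,80:470],b[:330,80:470]]))
E
```

```text
time: 9.4
ee_pos: [0.453, -0.0169, 0.1908]
time: 9.82
ee_pos: [0.4659, 0.0926, 0.1892]
c1 carrier 0.69 [312.  31.] [0.496 0.256 0.01 ] 2698
c1 cover 0.91 [308.  41.] [0.492 0.245 0.01 ] 7977
time: 10.43
ee_pos: [0.466, 0.1912, 0.1891]
c2 carrier 0.66 [310.  71.] [0.495 0.313 0.01 ] 12207
c2 cover 0.92 [307. 127.] [0.492 0.256 0.01 ] 12155
c2 hold_down 0.58 [313.  37.] [0.498 0.348 0.01 ] 1752
```

View pics/c12.png

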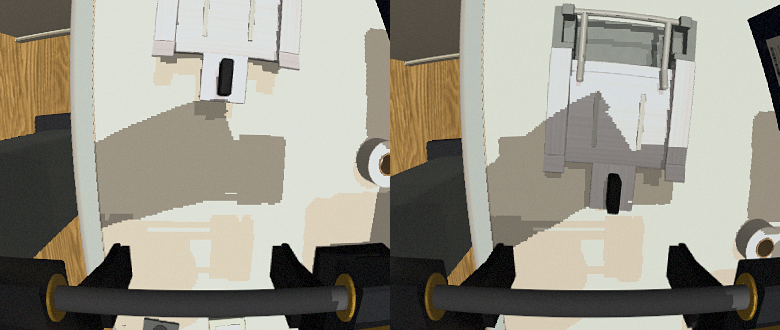

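```bash
python3 - <<'E'
from h import *
import pickle
a=cv2.imread('pics/c2.png')[0:220,225:395];b=cv2.imread('pics/c1.png')[0:110,225:395]
b=np.vstack([b,np.zeros((110,170,3),np.uint8)])
cv2.imwrite('pics/c2z.png',cv2.resize(np.hstack([a,b]),None,fx=2.35,fy=2.7,interpolation=cv2.INTER_CUBIC))
V=[]
for n in('c1','c2'):
    c=pickle.load(open(n+'.pkl','rb'))[0]; g=cv2.cvtColor(cv2.imread('pics/'+n+'.png'),cv2.COLOR_BGR2GRAY)
    m=(g<45).astype(np.uint8); k,l,st,ce=cv2.connectedComponentsWithStats(m)
    for i in range(1,k):
        if 150<st[i,4]<1500 and 280<ce[i,0]<330 and ce[i,1]<220: print(n,st[i],ce[i]); V.append((c,(l==i).astype(np.uint8),True))
import h
f=lambda q:-sum(iou(c,m,boxpts(q[0]/100,q[1]/100,q[2],.029,q[3]/100,(.03,.01)),fi) for c,m,fi in V)/len(V)
best=None
for z in(4.7,5.3,5.9):
    b=minimize(lambda q:f([*q,z]),[49.2,21.5,1.5],method='Nelder-Mead',options=dict(initial_simplex=[[49.2,21.5,1.5],[50,21.5,1.5],[49.2,22.5,1.5],[49.2,21.5,1.65]]))
    print(z,b.x.round(3),round(b.fun,3))
E
```

```text
c1 [298  58  15  38 451] [305.12195122  76.90243902]
c2 [296 173  16  41 514] [303.02140078 192.92412451]
4.7 [48.526 20.161  1.562] -0.824
5.3 [48.478 20.134  1.575] -0.803
5.9 [48.4   20.251  1.584] -0.761
```

View pics/c2z.png

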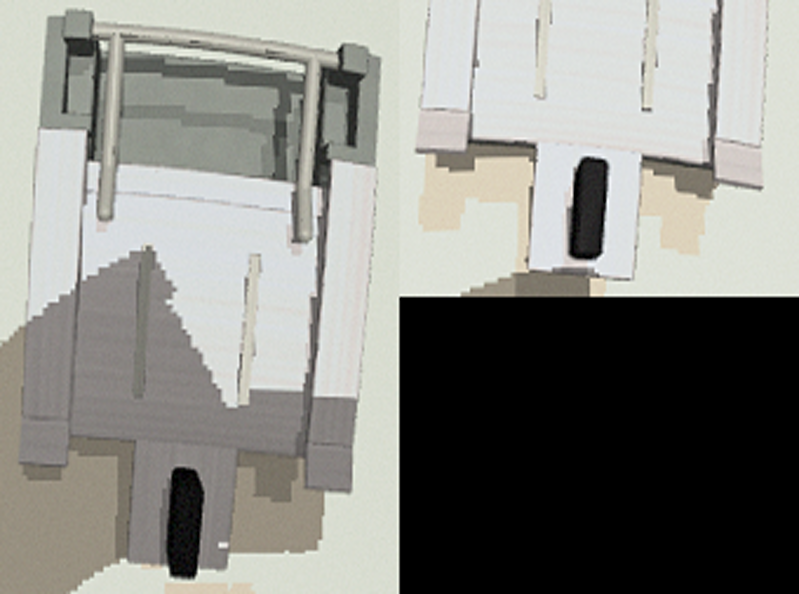

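```bash
python3 - <<'E'
from h import *
import pickle
c1,c2=[pickle.load(open(n+'.pkl','rb'))[0] for n in('c1','c2')]
P=dict(tipL=((231.8,55.6),(233.5,171.5)),tipR=((379.5,69.6),(374.8,181.5)),nL=((232.7,40.7),(234.4,154.8)),nR=((380.3,51.9),(375.6,165.9)),
tabeL=((280.3,99.3),(280.3,207.4)),tabeR=((324.1,103),(322,210.4)),tabrL=((283.7,53),(281.6,163)),tabrR=((327.1,58.1),(325.9,167.4)))
X={}
for k,(a,b) in P.items():
    x,e=tri([ray(c1,*a,True),ray(c2,*b,True)]); X[k]=x; print(k,np.round(x,4),np.round(max(e),4))
ang=lambda a,b:np.degrees(np.arctan2(*(X[b]-X[a])[[1,0]]))
print('yaw x:',ang('tipL','tipR')+90,ang('nL','nR')+90,ang('tabrL','tabrR')+90,ang('tabeL','tabrL'),ang('tabeR','tabrR'),ang('tipL','nL'),ang('tipR','nR'))
# z-fixed
for k,z in (('tipL',.07),('tipR',.07),('tabeL',.053),('tabeR',.053),('tabrL',.053),('tabrR',.053)):
    print(k,*[np.round(onz(c,*p,z,True)[:2],4) for c,p in zip((c1,c2),P[k])])
E
```

```text
tipL [0.4251 0.2208 0.0675] 0.0002
tipR [0.5491 0.2124 0.0655] 0.0001
nL [0.4254 0.2347 0.0634] 0.0005
nR [0.5479 0.2272 0.0703] 0.0003
tabeL [0.4652 0.1836 0.0512] 0.0003
tabeR [0.5038 0.181  0.052 ] 0.0006
tabrL [0.4671 0.2252 0.0508] 0.0006
tabrR [0.5061 0.2216 0.0511] 0.0005
yaw x: 86.09135544083672 86.51275111999135 84.67320959344406 87.34374651220172 86.76491671143594 88.69272594520027 94.82845963202044
tipL [0.4252 0.2204] [0.4257 0.2213]
tipR [0.5476 0.2117] [0.5479 0.2133]
tabeL [0.4649 0.1835] [0.4654 0.1842]
tabeR [0.5031 0.181 ] [0.5042 0.1813]
tabrL [0.4677 0.2248] [0.4665 0.2256]
tabrR [0.5053 0.2213] [0.5063 0.2219]
```

Heights agree with the text (tab ≈52 mm, lip tips ≈68 mm); carrier yaw ≈86°, origin ≈(0.490, 0.265), fin at ≈(0.4855, 0.202). Grip the fin.

```bash

python3 -m pendant '[[0,0,0,0.07],[0.006,0.009,0.02,0],[0.006,0.01,0.02,0],[0,0,0.02,0],[0,0,0.015,0],[0,0,0,0],[0,0,0,0],[0,0,0,0]]' 0.45 20
python3 - <<'E'
from look import *
grab('c3',('cover','cover_fin'))
cv2.imwrite('pics/c3z.png',cv2.resize(cv2.imread('pics/c3.png')[60:330,180:400],None,fx=2.2,fy=2.2))
s=r.read_state();print(s['ee_pos'])
E
```

```text
time: 11.3
ee_pos: [0.4866, 0.2008, 0.1152]
eef_rot: [0.732, 0.682, 0.0, 0.0]
ft_force: [-0.8, 0.2, 0.1]
width: 0.043
grip_force: 0.0
c3 cover 0.64 [279. 145.] [0.489 0.255 0.01 ] 21478
c3 cover_fin 0.69 [279. 145.] [0.489 0.255 0.01 ] 21394
[0.48664729 0.20117979 0.11531026]
```

View pics/c3z.png

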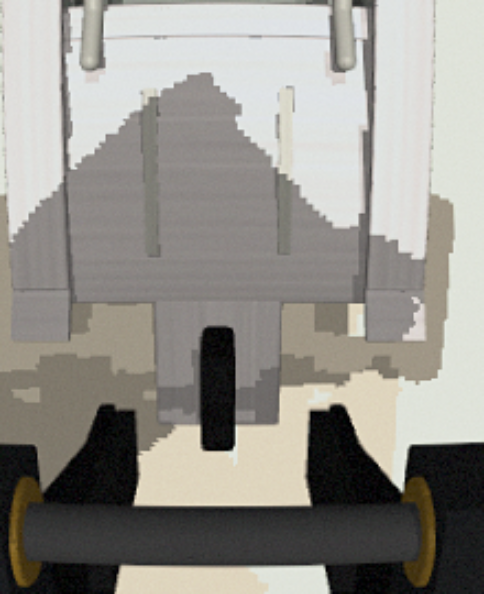

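Aligned with the carrier (fin at col ~218 of the crop, centred between the fingers). Descend and close.

```bash

python3 -m pendant '[[0.001,0,0.016,0],[0,0,0.016,0],[0,0,0.014,0],[0,0,0,0],[0,0,0,0]]'
python3 -m pendant '[[0,0,0,0],[0,0,0,0],[0,0,0,0],[0,0,0,0],[0,0,0,0],[0,0,0,0]]' 0 50
```

```text
time: 11.87
ee_pos: [0.4858, 0.2022, 0.068]
eef_rot: [0.731, 0.682, -0.0, -0.0]
ft_force: [-0.2, 0.2, 0.8]
width: 0.039
grip_force: 0.0
time: 12.37
ee_pos: [0.4861, 0.2022, 0.0684]
eef_rot: [0.731, 0.682, 0.0, 0.0]
ft_force: [-1.5, -0.1, 2.7]
width: 0.0098
grip_force: 50.0
```

```bash

python3 -m pendant '[[0,0,-0.0015,0],[-0.01,0,0,0],[-0.015,0,0,0],[-0.02,0,0,0],[-0.02,0,0,0],[-0.02,0,0,0],[-0.02,0,0,0],[0,0,0,0]]'
python3 -m pendant '[[-0.02,0,0,0],[-0.02,0,0,0],[-0.01,0,0,0],[0,0,0,0],[0,0,0,0]]'
python3 - <<'E'
from look import *
grab('d1',('cover',))
cv2.imwrite('pics/d1z.png',cv2.resize(cv2.imread('pics/d1.png')[0:330,150:420],None,fx=1.8,fy=1.8))
E
```

```text
time: 13.03
ee_pos: [0.4783, 0.0922, 0.0691]
eef_rot: [0.733, 0.68, -0.001, 0.001]
ft_force: [0.7, -1.4, -1.3]
width: 0.0101
grip_force: 50.0
time: 13.45
ee_pos: [0.4752, 0.0476, 0.0697]
eef_rot: [0.732, 0.682, 0.0, 0.0]
ft_force: [0.0, 1.3, -1.9]
width: 0.0097
grip_force: 50.0
d1 cover 0.78 [280. 145.] [0.479 0.107 0.01 ] 35890
```

View pics/d1z.png

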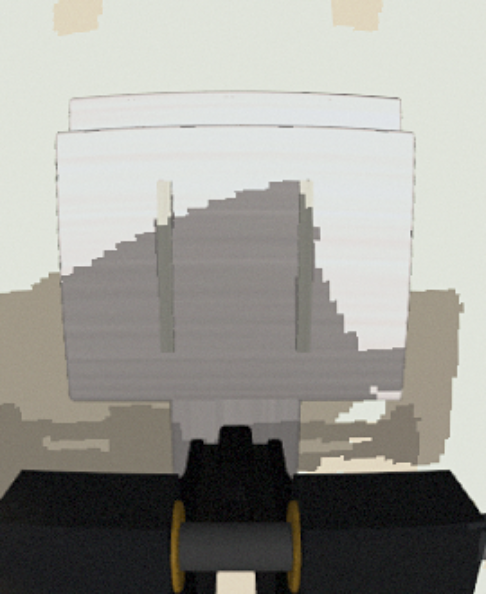

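Cover is out, level and square in the grip. Lay it on the worktop here.

```bash

python3 -m pendant '[[0,0,0.015,0],[0,0,0.015,0],[0,0,0.012,0],[0,0,0.003,0],[0,0,0,0],[0,0,0,0]]'|sed -n '2p;4p'
python3 -m pendant '[[0,0,0.001,0],[0,0,0.001,0],[0,0,0,0],[0,0,0,0]]'|sed -n '2p;4p'
python3 -m pendant '[[0,0,0.001,0],[0,0,0,0],[0,0,0,0]]'|sed -n '2p;4p'
python3 -m pendant '[[0,0,0.001,0],[0,0,0,0],[0,0,0,0]]'|sed -n '2p;4p'
```

```text
ee_pos: [0.4754, 0.0482, 0.0249]
ft_force: [-1.2, 1.0, -0.8]
ee_pos: [0.4754, 0.0475, 0.0229]
ft_force: [-0.5, -0.1, -2.3]
ee_pos: [0.4752, 0.0475, 0.0217]
ft_force: [-0.5, -0.4, -1.5]
ee_pos: [0.4752, 0.0476, 0.0206]
ft_force: [1.1, -0.4, -1.9]
```

```bash

python3 -m pendant '[[0,0,0.0007,0],[0,0,0,0],[0,0,0,0]]'|sed -n '2p;4p'
python3 -m pendant '[[0,0,0.0007,0],[0,0,0,0],[0,0,0,0]]'|sed -n '2p;4p'
python3 -m pendant '[[0,0,0,0],[0,0,0,0],[0,0,0,0],[0,0,0,0]]' 0.45 | sed -n '2p;4,5p'
python3 -m pendant '[[0,0,-0.02,0],[0,0,-0.04,0],[-0.03,0,-0.04,0],[-0.035,0,-0.02,0],[-0.035,0,0,0],[-0.035,0,0,0],[0,0,0,0],[0,0,0,0]]' 1 20| sed -n '2p;3p'
python3 look.py e1
```

```text
ee_pos: [0.4752, 0.0476, 0.0204]
ft_force: [-3.3, -0.7, 6.1]
ee_pos: [0.4753, 0.0476, 0.0204]
ft_force: [-8.3, -1.3, 18.5]
ee_pos: [0.4753, 0.0476, 0.0192]
ft_force: [0.0, -0.1, 0.2]
width: 0.0288
ee_pos: [0.4658, -0.0841, 0.1325]
eef_rot: [0.733, 0.68, -0.0, 0.0]
e1 mailer_a 0.81 [242. 333.] [ 0.414 -0.224  0.01 ] 1488
e1 mailer_a 0.64 [322. 228.] [ 0.501 -0.11   0.01 ] 4123
e1 packer_5 0.84 [227. 241.] [ 0.413 -0.116  0.01 ] 3420
e1 packer_5 0.83 [324. 329.] [ 0.502 -0.225  0.01 ] 1164
e1 packer_5 0.47 [242. 333.] [ 0.414 -0.224  0.01 ] 1440
```

Cover is down (contact at TCP z = 0.0204 with underside on the table). A small planner to give totals in tool axes:

```bash
cat > plan.py <<'E'
from h import *
import sys
def plan(x,y,z,yaw):
    s=r.read_state(); m=R.from_quat(s['eef_rot']).as_matrix(); w=np.degrees(np.arctan2(m[1,0],m[0,0]))
    t=np.radians(yaw); d=np.array([x,y,z])-s['ee_pos']
    print('yaw now',round(w,2),'turn',round(-np.radians(yaw-w),3),'then dx,dy,dz',np.round([d[0]*np.cos(t)+d[1]*np.sin(t),d[0]*np.sin(t)-d[1]*np.cos(t),-d[2]],4),'F',np.round(s['ft_force'],1),'tilt',round(np.degrees(np.arccos(-m[2,2])),2))
plan(*map(float,sys.argv[1:5]))
E
python3 plan.py .4155 -.228 .060 91.6
python3 -m pendant '[[0,0,0,-0.1],[-0.029,-0.011,0.01,0],[-0.029,-0.011,0.01,0],[-0.029,-0.011,0.02,0],[-0.028,-0.011,0.02,0],[-0.028,-0.01,0.012,0],[0,0,0,0],[0,0,0,0]]' 0.75 20 >/dev/null
python3 plan.py .4155 -.228 .013 91.6
python3 look.py e2; python3 -c "
import cv2;cv2.imwrite('pics/e2z.png',cv2.resize(cv2.imread('pics/e2.png')[60:330,140:420],None,fx=1.8,fy=1.8))"
```

```text
yaw now 86.08 turn -0.096 then dx,dy,dz [-0.1457 -0.0548  0.0725] F [ 0.7  0.6 -0.5] tilt 0.02
yaw now 91.66 turn 0.001 then dx,dy,dz [-0.0016 -0.0005  0.0468] F [-0.5  1.   1.2] tilt 0.11
e2 mailer_a 0.96 [416.  75.] [ 0.499 -0.115  0.01 ] 7920
e2 mailer_a 0.77 [281. 232.] [ 0.416 -0.223  0.01 ] 7968
e2 packer_5 0.88 [275.  78.] [ 0.409 -0.125  0.01 ] 9036
e2 packer_5 0.62 [401. 220.] [ 0.497 -0.213  0.01 ] 6196
e2 packer_5 0.43 [416.  75.] [ 0.499 -0.115  0.01 ] 7983
```

View pics/e2z.png

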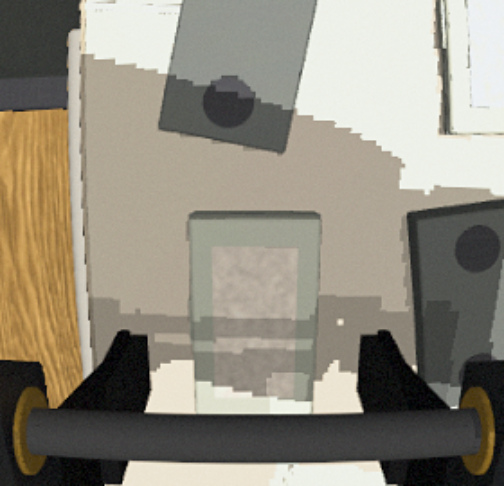

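Centred on the mailer (crop cols 190–320 between the fingers). Descend and grip.

```bash

python3 -m pendant '[[-0.001,0,0.016,0],[0,0,0.016,0],[0,0,0.012,0],[0,0,0.003,0],[0,0,0,0],[0,0,0,0]]' 0.7 | sed -n '2p;4p'
python3 -m pendant '[[0,0,0,0],[0,0,0,0],[0,0,0,0],[0,0,0,0],[0,0,0,0],[0,0,0,0]]' 0 30 | sed -n '2,6p'
python3 -m pendant '[[0,0,-0.01,0],[0,0,-0.03,0],[0,0,-0.04,0],[0,0,-0.03,0],[0,0,0,0]]' | sed -n '2,6p'
```

```text
ee_pos: [0.417, -0.2273, 0.0141]
ft_force: [0.2, -0.2, -0.6]
ee_pos: [0.4168, -0.2278, 0.0141]
eef_rot: [0.696, 0.718, 0.0, 0.0]
ft_force: [-1.0, 0.4, 6.3]
width: 0.0456
grip_force: 30.0
ee_pos: [0.4194, -0.2288, 0.1299]
eef_rot: [0.696, 0.718, 0.001, 0.004]
ft_force: [1.4, 1.1, -0.6]
width: 0.0455
grip_force: 30.0
```

```bash

python3 -m pendant '[[0.02,0.004,0,0],[0.03,0.006,-0.01,0],[0.037,0.0065,0,0],[0.037,0.0065,0,0],[0.037,0.0065,0,0],[0.037,0.0065,0,0],[0.037,0.0065,0,0],[0.037,0.0065,0,0]]' >/dev/null
python3 -m pendant '[[0.037,0.0065,0,0],[0.037,0.0065,0,0],[0.037,0.0065,0,0],[0.037,0.0065,0,0],[0.03,0.006,0,0],[0.03,0.005,0,0],[0.01,0,0,0],[0,0,0,0]]' | sed -n '2,6p'
python3 -m pendant '[[0,0,0,-0.06],[0,0,0,-0.1],[0,0,0,-0.113],[0,0,0,-0.113],[0,0,0,-0.113],[0,0,0,-0.113],[0,0,0,-0.113],[0,0,0,-0.113]]' >/dev/null
python3 -m pendant '[[0,0,0,-0.113],[0,0,0,-0.113],[0,0,0,-0.113],[0,0,0,-0.113],[0,0,0,-0.113],[0,0,0,-0.06],[0,0,0,-0.02],[0,0,0,0]]' | sed -n '2,6p'
python3 plan.py .4903 .2645 .09 176
python3 - <<'E'
from look import *
grab('f1',('carrier','mailer_a','hold_down','lip'))
E
```

```text
ee_pos: [0.4864, 0.2679, 0.1337]
eef_rot: [0.695, 0.719, 0.0, -0.001]
ft_force: [-0.1, 0.4, -0.1]
width: 0.0455
grip_force: 30.0
ee_pos: [0.4879, 0.2632, 0.1334]
eef_rot: [0.03, 1.0, -0.001, -0.0]
ft_force: [0.2, -0.5, -1.1]
width: 0.0459
grip_force: 30.0
yaw now 176.58 turn 0.01 then dx,dy,dz [-0.0023  0.0014  0.0434] F [ 0.2 -0.5 -1.1] tilt 0.07
f1 carrier 0.74 [332. 183.] [0.472 0.309 0.01 ] 14980
f1 mailer_a 0.89 [  5. 232.] [ 0.502 -0.074  0.01 ] 404
f1 mailer_a 0.8 [281. 248.] [0.53  0.261 0.01 ] 9649
f1 hold_down 0.66 [384. 202.] [0.492 0.357 0.01 ] 1407
f1 lip 0.73 [281. 249.] [0.531 0.261 0.01 ] 10011
f1 lip 0.71 [332. 183.] [0.471 0.309 0.01 ] 15085
```

View pics/f1.png

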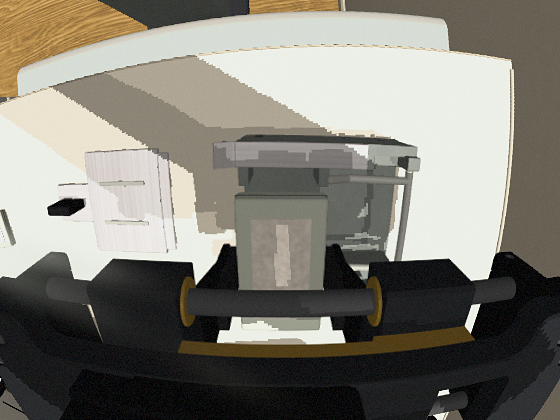

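```bash
cat > car.py <<'E'
from h import *
import pickle
I={}
for n in('c1','c2','c3','f1'):
    c=pickle.load(open(n+'.pkl','rb'))[0]; g=cv2.GaussianBlur(cv2.cvtColor(cv2.imread('pics/'+n+'.png'),cv2.COLOR_BGR2GRAY).astype(np.float32),(0,0),1.0)
    G=np.hypot(cv2.Sobel(g,5,1,0),cv2.Sobel(g,5,0,1)).clip(0,80); I[n]=(c,cv2.GaussianBlur(G,(0,0),1.0))
seg=[]
for s in(-1,1):
    seg+=[((-34,s*62,64),(59,s*62,64)),((-34,s*44,64),(59,s*44,64)),((-48,s*44,70),(-48,s*62,70)),((-34,s*44,64),(-34,s*62,64)),((59,s*44,64),(59,s*62,64))]
def pr(c,p):
    K=np.array(c['camera_matrix']);q=(p-np.array(c['xyz']))@att(c);rr=np.hypot(q[:,0],q[:,1]);t=np.arctan2(rr,q[:,2])/rr
    return K[0,0]*q[:,0]*t+K[0,2],K[1,1]*q[:,1]*t+K[1,2]
def score(x,y,w,names):
    t=np.linspace(0,1,40)[:,None];P=np.vstack([np.array(a)*(1-t)+np.array(b)*t for a,b in seg])/1e3
    c_,s_=np.cos(w),np.sin(w);P=np.c_[x+c_*P[:,0]-s_*P[:,1],y+s_*P[:,0]+c_*P[:,1],P[:,2]]
    tot=0
    for n in names:
        c,G=I[n];u,v=pr(c,P);ok=(u>1)&(u<558)&(v>1)&(v<(260 if n!='f1' else 200))
        tot+=cv2.remap(G,u[ok].astype(np.float32)[None],v[ok].astype(np.float32)[None],1).mean()
    return tot/len(names)
for names in (['c1','c2','c3','f1'],['c2'],['c3'],['f1'],['c1','c2','c3']):
    b=max(((score(x,y,w,names),x,y,w) for x in np.arange(.483,.498,.0015) for y in np.arange(.257,.273,.0015) for w in np.radians(np.arange(84,89,1))))
    f=minimize(lambda q:-score(q[0]/100,q[1]/100,q[2]/100,names),[b[1]*100,b[2]*100,b[3]*100],method='Nelder-Mead')
    print(names,round(-f.fun,2),f.x[:2].round(3),np.degrees(f.x[2]/100).round(2))
E
python3 car.py
```

```text
['c1', 'c2', 'c3', 'f1'] 53.88 [48.939 26.466] 86.05
['c2'] 51.31 [48.948 26.437] 85.81
['c3'] 49.71 [48.964 26.434] 85.99
['f1'] 56.95 [48.916 26.459] 86.03
['c1', 'c2', 'c3'] 53.2 [48.96  26.475] 85.9
```

Carrier fix consistent across four views: (0.4894, 0.2646), 86.0°. Lower mailer c into the bay.

```bash

python3 -m pendant '[[-0.0014,0.0015,0,0.01],[0,0,0.015,0],[0,0,0.02,0],[0,0,0.015,0],[0,0,0,0],[0,0,0,0]]' | sed -n '2,4p'
python3 plan.py .4894 .2646 .026 176
```

```text
ee_pos: [0.4886, 0.266, 0.0827]
eef_rot: [0.034, 0.999, -0.0, -0.001]
ft_force: [-0.1, 0.3, 0.6]
yaw now 176.13 turn 0.002 then dx,dy,dz [-0.0009 -0.0014  0.0567] F [-0.1  0.3  0.6] tilt 0.11
```

```bash

python3 -m pendant '[[-0.001,-0.0015,0.012,0],[0,0,0.015,0],[0,0,0.015,0],[0,0,0.01,0],[0,0,0.004,0],[0,0,0,0],[0,0,0,0]]' | sed -n '2,4p'
python3 -m pendant '[[0,0,0.0015,0],[0,0,0,0],[0,0,0,0]]' | sed -n '2p;4p'
python3 -m pendant '[[0,0,0.001,0],[0,0,0,0],[0,0,0,0]]' | sed -n '2p;4p'
```

```text
ee_pos: [0.49, 0.2648, 0.0276]
eef_rot: [0.034, 0.999, 0.0, -0.0]
ft_force: [0.4, 0.0, -0.2]
ee_pos: [0.4904, 0.2647, 0.0265]
ft_force: [0.6, -0.1, -0.9]
ee_pos: [0.4902, 0.2646, 0.0251]
ft_force: [-0.1, 0.6, -0.7]
```

```bash

python3 -m pendant '[[0,0,0.001,0],[0,0,0.001,0],[0,0,0,0],[0,0,0,0]]' | sed -n '2p;4p'
python3 -m pendant '[[0,0,0.0007,0],[0,0,0,0],[0,0,0,0]]' | sed -n '2p;4p'
python3 -m pendant '[[0,0,0,0],[0,0,0,0],[0,0,0,0],[0,0,0,0]]' 0.7 20| sed -n '2p;4,5p'
python3 -m pendant '[[0,0,-0.01,0],[0,0,-0.025,0],[0,0,-0.035,0],[0,0,-0.04,0],[0,0,0,0],[0,0,0,0]]' | sed -n '2p;4,5p'
python3 plan.py .502 -.1135 .13 95.7
```

```text
ee_pos: [0.4901, 0.2646, 0.023]
ft_force: [-0.5, -0.4, -1.0]
ee_pos: [0.4901, 0.2646, 0.0224]
ft_force: [0.2, -0.3, -0.1]
ee_pos: [0.4902, 0.2646, 0.0224]
ft_force: [-0.1, 0.3, 0.3]
width: 0.059
ee_pos: [0.4911, 0.2654, 0.1352]
ft_force: [0.8, 0.2, 0.7]
width: 0.0608
yaw now 176.11 turn 1.403 then dx,dy,dz [-0.3781 -0.0268  0.0052] F [0.8 0.2 0.7] tilt 0.24
```

```bash
cat > fitp.py <<'E'
from look import *
# usage: fitp.py name kind x y yawdeg t
n,k,x,y,w,t=sys.argv[1],sys.argv[2],*map(float,sys.argv[3:7])
grab(n,(k,)); c,D=pickle.load(open(n+'.pkl','rb'))
L=[d for d in D if np.hypot(d[5][0]-x,d[5][1]-y)<.08]
for d in L:
    print('fit',round(d[1],2),*[(T,np.round(fit([(c,d[2].astype(np.uint8),True)],d[5][0],d[5][1],np.radians(w),T)*np.array([1,1,57.3,1]),4).tolist()) for T in {t,t-.003}])
E
python3 -m pendant '[[0,0,0,0.06],[0,0,0,0.1],[0,0,0,0.113],[0,0,0,0.113],[0,0,0,0.113],[0,0,0,0.113],[0,0,0,0.113],[0,0,0,0.113]]' >/dev/null
python3 -m pendant '[[0,0,0,0.113],[0,0,0,0.113],[0,0,0,0.113],[0,0,0,0.113],[0,0,0,0.1],[0,0,0,0.013],[-0.02,-0.002,0,0],[-0.03,-0.002,0,0]]' >/dev/null
python3 -m pendant '[[-0.037,-0.003,0,0],[-0.037,-0.003,0,0],[-0.037,-0.003,0,0],[-0.037,-0.003,0,0],[-0.037,-0.003,0,0],[-0.037,-0.003,0,0],[-0.037,-0.003,0,0],[-0.037,-0.002,0,0]]' >/dev/null
python3 -m pendant '[[-0.02,0,0,0],[0,0,0,0],[0,0,0,0]]' >/dev/null
python3 fitp.py g1 mailer_a .502 -.1135 5.6 .010
python3 plan.py .502 -.1135 .06 95.6
```

```text
g1 mailer_a 0.77 [283. 212.] [ 0.502 -0.11   0.01 ] 4345
fit 0.77 (0.007, [0.5023, -0.1146, 5.4632, 0.9683]) (0.01, [0.5021, -0.114, 5.2403, 0.9397])
yaw now 95.9 turn 0.005 then dx,dy,dz [-0.0127  0.0012  0.0721] F [ 0.1 -0.5 -0.3] tilt 0.05
```

```bash

python3 -m pendant '[[-0.013,0.001,0.02,0.005],[0,0,0.03,0],[0,0,0.025,0],[0,0,0,0],[0,0,0,0]]' 0.7 20 >/dev/null
python3 plan.py .502 -.1142 .0135 95.6
python3 -m pendant '[[0,0,0.02,0],[0,0,0.015,0],[0,0,0.007,0],[0,0,0,0],[0,0,0,0]]' | sed -n '2p;4p'
python3 plan.py .502 -.1142 .0135 95.6
```

```text
yaw now 95.62 turn 0.0 then dx,dy,dz [-0.0009  0.0005  0.0436] F [0.4 0.2 0.4] tilt 0.14
ee_pos: [0.5029, -0.1148, 0.0167]
ft_force: [0.6, -0.7, -0.2]
yaw now 95.49 turn -0.002 then dx,dy,dz [ 0.0007 -0.0008  0.0032] F [ 0.6 -0.7 -0.2] tilt 0.07
```

```bash

python3 -m pendant '[[0,0,0.003,0],[0,0,0,0],[0,0,0,0],[0,0,0,0],[0,0,0,0],[0,0,0,0],[0,0,0,0],[0,0,0,0]]' 0 30 | sed -n '2,6p'
python3 -m pendant '[[0,0,-0.01,0],[0,0,-0.03,0],[0,0,-0.04,0],[0,0,-0.04,0],[0.015,0.001,0,0],[0.03,0.002,0,0],[0.037,0.0025,0,0],[0.037,0.0025,0,0]]' | sed -n '2,6p'
python3 -m pendant '[[0.037,0.0025,0,0],[0.037,0.0025,0,0],[0.037,0.0025,0,0],[0.037,0.0025,0,0],[0.037,0.0025,0,0],[0.037,0.0025,0,0],[0.03,0.0025,0,0],[0.006,0.0005,0,0]]' >/dev/null
python3 -m pendant '[[0,0,0,-0.06],[0,0,0,-0.1],[0,0,0,-0.113],[0,0,0,-0.113],[0,0,0,-0.113],[0,0,0,-0.113],[0,0,0,-0.113],[0,0,0,-0.113]]' >/dev/null
python3 -m pendant '[[0,0,0,-0.113],[0,0,0,-0.113],[0,0,0,-0.113],[0,0,0,-0.113],[0,0,0,-0.1],[0,0,0,-0.013],[0,0,0,0],[0,0,0,0]]' | sed -n '2,6p'
python3 plan.py .4894 .2646 .085 176
```

```text
ee_pos: [0.5024, -0.1152, 0.0129]
eef_rot: [0.673, 0.74, 0.0, 0.0]
ft_force: [-2.4, 0.4, 6.4]
width: 0.0453
grip_force: 30.0
ee_pos: [0.4985, 0.0049, 0.1332]
eef_rot: [0.673, 0.739, 0.0, 0.0]
ft_force: [0.8, 0.5, -0.4]
width: 0.0457
grip_force: 30.0
ee_pos: [0.4922, 0.2624, 0.1325]
eef_rot: [0.038, 0.999, -0.0, -0.0]
ft_force: [0.9, 0.4, 0.1]
width: 0.0455
grip_force: 30.0
yaw now 175.63 turn -0.006 then dx,dy,dz [0.0029 0.002  0.0475] F [0.9 0.4 0.1] tilt 0.01
```

```bash

python3 -m pendant '[[0.003,0.002,0,-0.006],[0,0,0.015,0],[0,0,0.02,0],[0,0,0.015,0],[0,0,0,0],[0,0,0,0]]' >/dev/null
python3 plan.py .4894 .2646 .036 176
python3 -m pendant '[[0,0,0.015,0],[0,0,0.015,0],[0,0,0.007,0],[0,0,0,0],[0,0,0,0],[0,0,0,0]]' | sed -n '2p;4p'
python3 plan.py .4894 .2646 .036 176
```

```text
yaw now 176.18 turn 0.003 then dx,dy,dz [-0.0007 -0.0001  0.0456] F [-0.1 -0.2 -0.3] tilt 0.11
ee_pos: [0.4895, 0.2652, 0.0458]
ft_force: [0.5, -0.2, -0.3]
yaw now 176.18 turn 0.003 then dx,dy,dz [ 0.0001 -0.0006  0.0098] F [ 0.5 -0.2 -0.3] tilt 0.03
```

```bash

python3 -m pendant '[[0,0,0.005,0],[0,0,0.003,0],[0,0,0,0],[0,0,0,0],[0,0,0,0]]' | sed -n '2p;4p'
python3 -m pendant '[[0,0,0.001,0],[0,0,0,0],[0,0,0,0]]' | sed -n '2p;4p'
python3 -m pendant '[[0,0,0.0006,0],[0,0,0,0],[0,0,0,0]]' | sed -n '2p;4p'
```

```text
ee_pos: [0.4894, 0.2649, 0.0375]
ft_force: [-0.5, 0.9, 0.5]
ee_pos: [0.4894, 0.2648, 0.0364]
ft_force: [0.4, 0.3, 0.2]
ee_pos: [0.4894, 0.2649, 0.036]
ft_force: [-0.8, -0.7, 3.9]
```

```bash

python3 -m pendant '[[0,0,0,0],[0,0,0,0],[0,0,0,0],[0,0,0,0]]' 0.7 20| sed -n '2p;4,5p'
python3 -m pendant '[[0,0,-0.01,0],[0,0,-0.025,0],[0,0,-0.035,0],[0,0,-0.03,0],[0,0,0,0],[0,0,0,0]]' | sed -n '2p;4p'
python3 - <<'E'
from look import *
grab('h1',('mailer_a',)); c,D=pickle.load(open('h1.pkl','rb'))
d=min(D,key=lambda d:np.hypot(d[5][0]-.49,d[5][1]-.265)); print(np.round(np.array(fit([(c,d[2].astype(np.uint8),True)],.4894,.2646,np.radians(86),.010,.023)),4))
E
python3 -m pendant '[[0,0,0,0.06],[0,0,0,0.1],[0,0,0,0.113],[0,0,0,0.113],[0,0,0,0.113],[0,0,0,0.113],[0,0,0,0.113],[0,0,0,0.113]]' >/dev/null
python3 -m pendant '[[0,0,0,0.113],[0,0,0,0.113],[0,0,0,0.113],[0,0,0,0.113],[0,0,0,0.03],[0,0,0,0],[-0.02,-0.003,0,0],[-0.03,-0.005,0,0]]' >/dev/null
python3 -m pendant '[[-0.037,-0.006,0,0],[-0.037,-0.006,0,0],[-0.037,-0.006,0,0],[-0.037,-0.006,0,0],[-0.037,-0.006,0,0],[-0.037,-0.006,0,0],[-0.037,-0.006,0,0],[-0.037,-0.006,0,0]]' >/dev/null
python3 -m pendant '[[-0.037,-0.006,0,0],[-0.037,-0.005,0,0],[-0.03,-0.005,0,0],[-0.01,0,0,0],[0,0,0,0],[0,0,0,0]]' |head -1
python3 fitp.py g2 packer_5 .502 -.2215 10.3 .015
python3 plan.py .502 -.2215 .06 100.3
```

```text
ee_pos: [0.4893, 0.2648, 0.0357]
ft_force: [-0.0, -0.9, -0.2]
width: 0.0591
ee_pos: [0.4901, 0.2655, 0.138]
ft_force: [-0.2, 0.1, -0.7]
h1 mailer_a 0.85 [280. 206.] [0.494 0.265 0.01 ] 4848
h1 mailer_a 0.71 [321. 203.] [0.493 0.302 0.01 ] 19667
[0.4923 0.2647 1.5057 0.918 ]
time: 36.55
g2 packer_5 0.89 [275. 223.] [ 0.501 -0.219  0.01 ] 4461
g2 packer_5 0.85 [261. 328.] [ 0.507 -0.338  0.01 ] 1232
g2 packer_5 0.81 [193. 100.] [ 0.412 -0.123  0.01 ] 4522
fit 0.89 (0.015, [0.5013, -0.2213, 10.8003, 0.9624]) (0.012, [0.5011, -0.2218, 10.6032, 0.9864])
yaw now 100.71 turn 0.007 then dx,dy,dz [-0.0224 -0.0049  0.0756] F [-0.4 -0.1  0.6] tilt 0.05
```

```bash

python3 -m pendant '[[-0.011,-0.003,0.02,0],[-0.011,-0.003,0.03,0],[0,0,0.028,0],[0,0,0,0],[0,0,0,0]]' 0.7 20 >/dev/null
python3 plan.py .5012 -.2216 .0135 100.6
python3 -m pendant '[[0,0,0.02,0],[0,0,0.015,0],[0,0,0.007,0],[0,0,0,0],[0,0,0,0]]' | sed -n '2p;4p'
python3 plan.py .5012 -.2216 .0135 100.6
```

```text
yaw now 100.69 turn 0.002 then dx,dy,dz [-0.0005  0.0007  0.0439] F [-0.1  0.1  1.3] tilt 0.16
ee_pos: [0.5017, -0.2229, 0.0173]
ft_force: [0.7, -0.3, -1.2]
yaw now 100.6 turn -0.0 then dx,dy,dz [ 0.0014 -0.0003  0.0038] F [ 0.7 -0.3 -1.2] tilt 0.08
```

```bash

python3 -m pendant '[[0.001,0,0.0035,0],[0,0,0,0],[0,0,0,0],[0,0,0,0],[0,0,0,0],[0,0,0,0],[0,0,0,0],[0,0,0,0]]' 0 30 | sed -n '2,6p'
python3 -m pendant '[[0,0,-0.01,0],[0,0,-0.03,0],[0,0,-0.04,0],[0,0,-0.04,0],[0.015,0.003,0,0],[0.03,0.005,0,0],[0.037,0.006,0,0],[0.037,0.006,0,0]]' | sed -n '2,6p'
python3 -m pendant '[[0.037,0.006,0,0],[0.037,0.006,0,0],[0.037,0.006,0,0],[0.037,0.006,0,0],[0.037,0.006,0,0],[0.037,0.006,0,0],[0.037,0.006,0,0],[0.037,0.006,0,0]]' >/dev/null
python3 -m pendant '[[0.037,0.006,0,0],[0.022,0.004,0,0],[0.006,0,0,0],[0,0,0,-0.06],[0,0,0,-0.1],[0,0,0,-0.113],[0,0,0,-0.113],[0,0,0,-0.113]]' >/dev/null
python3 -m pendant '[[0,0,0,-0.113],[0,0,0,-0.113],[0,0,0,-0.113],[0,0,0,-0.113],[0,0,0,-0.113],[0,0,0,-0.113],[0,0,0,-0.113],[0,0,0,-0.026]]' >/dev/null
python3 -m pendant '[[0,0,0,0],[0,0,0,0]]' | sed -n '2,6p'
python3 plan.py .4894 .2646 .085 176
```

```text
ee_pos: [0.501, -0.2223, 0.0129]
eef_rot: [0.639, 0.769, 0.0, 0.0]
ft_force: [-1.5, 0.7, 5.6]
width: 0.0455
grip_force: 30.0
ee_pos: [0.4983, -0.1008, 0.133]
eef_rot: [0.64, 0.769, 0.0, 0.0]
ft_force: [-0.0, 1.0, 0.2]
width: 0.0455
grip_force: 30.0
ee_pos: [0.4896, 0.2634, 0.1324]
eef_rot: [0.037, 0.999, -0.0, -0.0]
ft_force: [0.3, 0.2, -0.2]
width: 0.0456
grip_force: 30.0
yaw now 175.72 turn -0.005 then dx,dy,dz [0.0003 0.0012 0.0474] F [ 0.3  0.2 -0.2] tilt 0.02
```

```bash

python3 -m pendant '[[0,0.001,0.01,-0.005],[0,0,0.02,0],[0,0,0.02,0],[0,0,0.015,0],[0,0,0.01,0],[0,0,0,0],[0,0,0,0]]' >/dev/null
python3 plan.py .4894 .2646 .046 176
python3 -m pendant '[[0,0,0.004,0],[0,0,0,0],[0,0,0,0]]' | sed -n '2p;4p'
python3 plan.py .4894 .2646 .046 176
```

```text
yaw now 176.23 turn 0.004 then dx,dy,dz [-0.     -0.0005  0.0112] F [ 0.1 -0.3  0.3] tilt 0.03
ee_pos: [0.4899, 0.265, 0.0538]
ft_force: [0.6, 0.5, -0.8]
yaw now 176.22 turn 0.004 then dx,dy,dz [ 0.0004 -0.0004  0.0078] F [ 0.6  0.5 -0.8] tilt 0.04
```

```bash

python3 -m pendant '[[0,0,0.004,0.004],[0,0,0.002,0],[0,0,0,0],[0,0,0,0]]' | sed -n '2p;4p'
python3 -m pendant '[[0,0,0.001,0],[0,0,0,0],[0,0,0,0]]' | sed -n '2p;4p'
python3 -m pendant '[[0,0,0.0007,0],[0,0,0,0],[0,0,0,0]]' | sed -n '2p;4p'
python3 -m pendant '[[0,0,0.0005,0],[0,0,0,0],[0,0,0,0]]' | sed -n '2p;4p'
```

```text
ee_pos: [0.4895, 0.2648, 0.0472]
ft_force: [0.2, 0.6, -0.5]
ee_pos: [0.4896, 0.2649, 0.0463]
ft_force: [-0.1, 0.5, -0.2]
ee_pos: [0.4897, 0.265, 0.0459]
ft_force: [-1.4, -1.0, 5.4]
ee_pos: [0.4897, 0.265, 0.0459]
ft_force: [-3.6, -3.6, 9.9]
```

```bash

python3 -m pendant '[[0,0,0,0],[0,0,0,0],[0,0,0,0],[0,0,0,0]]' 0.7 20| sed -n '2p;4,5p'
python3 -m pendant '[[0,0,-0.01,0],[0,0,-0.025,0],[0,0,-0.035,0],[0,0,-0.02,0],[0,0,0,0],[0,0,0,0.06],[0,0,0,0.1],[0,0,0,0.113]]' | sed -n '2p;4p'
python3 -m pendant '[[0,0,0,0.113],[0,0,0,0.113],[0,0,0,0.113],[0,0,0,0.113],[0,0,0,0.113],[0,0,0,0.113],[0,0,0,0.113],[0,0,0,0.113]]' >/dev/null
python3 -m pendant '[[0,0,0,0.113],[0,0,0,0.113],[0,0,0,0.113],[0,0,0,0.113],[0,0,0,0.047],[0,0,0,0],[-0.02,-0.001,0,0],[-0.03,-0.0015,0,0]]' >/dev/null
python3 -m pendant '[[-0.037,-0.0015,0,0],[-0.037,-0.0015,0,0],[-0.037,-0.0015,0,0],[-0.037,-0.0015,0,0],[-0.037,-0.0015,0,0],[-0.037,-0.0015,0,0],[-0.037,-0.0015,0,0],[-0.037,-0.0015,0,0]]' >/dev/null
python3 -m pendant '[[-0.02,-0.001,0,0],[-0.008,0,0,0],[0,0,0,0],[0,0,0,0]]' |head -1
python3 fitp.py g3 packer_5 .409 -.1235 -10 .005
python3 plan.py .409 -.1235 .06 80
```

```text
ee_pos: [0.4895, 0.2648, 0.0449]
ft_force: [-0.4, 0.1, 0.4]
width: 0.0593
ee_pos: [0.4895, 0.2648, 0.1352]
ft_force: [0.1, -0.7, 0.4]
time: 46.23
g3 packer_5 0.69 [285. 222.] [ 0.41  -0.118  0.01 ] 4022
fit 0.69 (0.002, [0.4088, -0.1234, -10.0719, 0.9894]) (0.005, [0.409, -0.1228, -10.6248, 0.9581])
yaw now 80.15 turn 0.003 then dx,dy,dz [-0.0242  0.0036  0.0751] F [ 0.7 -0.5  0.6] tilt 0.02
```

```bash

python3 -m pendant '[[-0.012,0.002,0.02,0],[-0.012,0.002,0.03,0],[0,0,0.028,0],[0,0,0,0],[0,0,0,0]]' 0.7 20 >/dev/null
python3 plan.py .409 -.1232 .0122 79.8
python3 -m pendant '[[0,0,0.02,0],[0,0,0.015,0],[0,0,0.007,0],[0,0,0,0],[0,0,0,0]]' | sed -n '2p;4p'
python3 plan.py .409 -.1232 .0122 79.8
```

```text
yaw now 80.12 turn 0.006 then dx,dy,dz [0.0001 0.0004 0.0445] F [ 0.7 -0.2  0. ] tilt 0.18
ee_pos: [0.4098, -0.1247, 0.0163]
ft_force: [-0.7, 0.7, 0.3]
yaw now 80.03 turn 0.004 then dx,dy,dz [ 0.0013 -0.0011  0.0041] F [-0.7  0.7  0.3] tilt 0.07
```

```bash

python3 -m pendant '[[0.001,-0.0005,0.004,0.004],[0,0,0,0],[0,0,0,0]]' |sed -n '2p;4p'
python3 -m pendant '[[0,0,0,0],[0,0,0,0],[0,0,0,0],[0,0,0,0],[0,0,0,0],[0,0,0,0],[0,0,0,0]]' 0 30 | sed -n '2,6p'
python3 -m pendant '[[0,0,-0.01,0],[0,0,-0.03,0],[0,0,-0.04,0],[0,0,-0.04,0],[0.015,0,0,0],[0.03,0.001,0,0],[0.037,0.001,0,0],[0.037,0.001,0,0]]' | sed -n '2,6p'
python3 -m pendant '[[0.037,0.001,0,0],[0.037,0.001,0,0],[0.037,0.001,0,0],[0.037,0.001,0,0],[0.037,0.001,0,0],[0.037,0.001,0,0],[0.03,0.001,0,0],[0.022,0.001,0,0]]' >/dev/null
python3 -m pendant '[[0,0,0,-0.06],[0,0,0,-0.1],[0,0,0,-0.113],[0,0,0,-0.113],[0,0,0,-0.113],[0,0,0,-0.113],[0,0,0,-0.113],[0,0,0,-0.113]]' >/dev/null
python3 -m pendant '[[0,0,0,-0.113],[0,0,0,-0.113],[0,0,0,-0.113],[0,0,0,-0.113],[0,0,0,-0.113],[0,0,0,-0.113],[0,0,0,-0.113],[0,0,0,-0.047]]' >/dev/null
python3 -m pendant '[[0,0,0,0],[0,0,0,0]]' | sed -n '2,6p'
python3 plan.py .4894 .2646 .085 176
```

```text
ee_pos: [0.409, -0.124, 0.0116]
ft_force: [-0.6, 0.8, 0.4]
ee_pos: [0.4089, -0.1241, 0.0115]
eef_rot: [0.767, 0.641, 0.0, 0.0]
ft_force: [-0.1, 0.2, 6.1]
width: 0.0454
grip_force: 30.6
ee_pos: [0.4329, -0.0065, 0.132]
eef_rot: [0.768, 0.64, 0.0, 0.001]
ft_force: [1.3, 0.2, 0.2]
width: 0.0454
grip_force: 30.0
ee_pos: [0.4894, 0.2606, 0.1313]
eef_rot: [0.038, 0.999, -0.0, -0.0]
ft_force: [-0.8, 0.4, 0.1]
width: 0.0454
grip_force: 30.0
yaw now 175.65 turn -0.006 then dx,dy,dz [0.0003 0.004  0.0463] F [-0.8  0.4  0.1] tilt 0.02
```

```bash

python3 -m pendant '[[0,0.004,0.01,-0.006],[0,0,0.02,0],[0,0,0.02,0],[0,0,0.012,0],[0,0,0,0],[0,0,0,0]]' >/dev/null
python3 plan.py .4894 .2646 .0595 176
python3 -m pendant '[[0,0,0.003,0],[0,0,0.0025,0],[0,0,0,0],[0,0,0,0]]' | sed -n '2p;4p'
python3 plan.py .4894 .2646 .0595 176
```

```text
yaw now 176.12 turn 0.002 then dx,dy,dz [-0.     -0.0004  0.0094] F [-0.5  0.7  1.4] tilt 0.06
ee_pos: [0.4899, 0.2648, 0.0639]
ft_force: [0.7, -0.9, 0.5]
yaw now 176.1 turn 0.002 then dx,dy,dz [ 0.0005 -0.0002  0.0044] F [ 0.7 -0.9  0.5] tilt 0.03
```

```bash

python3 -m pendant '[[0,0,0.003,0],[0,0,0,0],[0,0,0,0],[0,0,0,0]]' | sed -n '2p;4p'
python3 -m pendant '[[0,0,0.001,0],[0,0,0,0],[0,0,0,0]]' | sed -n '2p;4p'
python3 -m pendant '[[0,0,0.0006,0],[0,0,0,0],[0,0,0,0]]' | sed -n '2p;4p'
python3 -m pendant '[[0,0,0.0005,0],[0,0,0,0],[0,0,0,0]]' | sed -n '2p;4p'
```

```text
ee_pos: [0.4898, 0.2648, 0.0606]
ft_force: [0.4, 0.4, -0.9]
ee_pos: [0.4897, 0.2648, 0.0596]
ft_force: [0.2, -0.5, 0.2]
ee_pos: [0.4898, 0.2648, 0.0595]
ft_force: [-2.5, -2.4, 6.9]
ee_pos: [0.4898, 0.2648, 0.0594]
ft_force: [-4.8, -3.7, 12.4]
```

Pile underneath is 40 mm exactly as expected. Release, then probe the top with closed fingers (expect contact at TCP ≈0.0644).

```bash

python3 -m pendant '[[0,0,0,0],[0,0,0,0],[0,0,0,0],[0,0,0,0]]' 0.7 20| sed -n '2p;4,5p'
python3 -m pendant '[[0,0,-0.01,0],[0,0,-0.025,0],[0,0,-0.035,0],[0,0,0,0],[0,0,0,0]]' | sed -n '2p;4p'
python3 - <<'E'
from look import *
grab('h2',('packer_5','cover')); c,D=pickle.load(open('h2.pkl','rb'))
d=min(D,key=lambda d:np.hypot(d[5][0]-.49,d[5][1]-.265)); print(np.round(np.array(fit([(c,d[2].astype(np.uint8),True)],.4894,.2646,np.radians(86),.005,.048)),4))
E
python3 -m pendant '[[0,0,0,0],[0,0,0,0],[0,0,0.015,0],[0,0,0.02,0],[0,0,0.02,0],[0,0,0,0],[0,0,0,0],[0,0,0,0]]' 0 20| sed -n '2p;4,5p'
```

```text
ee_pos: [0.4897, 0.2647, 0.0583]
ft_force: [0.4, -0.6, -0.3]
width: 0.059
ee_pos: [0.4906, 0.2655, 0.1306]
ft_force: [-0.1, 0.1, -0.3]
h2 packer_5 0.73 [279. 214.] [0.499 0.264 0.01 ] 6244
h2 cover 0.88 [119. 200.] [0.475 0.114 0.01 ] 9395
[0.4884 0.2651 1.5058 0.9732]
ee_pos: [0.4898, 0.2652, 0.074]
ft_force: [-0.0, 0.1, 0.4]
width: 0.0154
```

```bash

python3 -m pendant '[[0,0,0.004,0],[0,0,0.003,0],[0,0,0,0],[0,0,0,0]]' | sed -n '2p;4,5p'
python3 -m pendant '[[0,0,0.0015,0],[0,0,0,0],[0,0,0,0]]' | sed -n '2p;4,5p'
python3 -m pendant '[[0,0,0.001,0],[0,0,0,0],[0,0,0,0]]' | sed -n '2p;4,5p'
python3 -m pendant '[[0,0,0.0007,0],[0,0,0,0],[0,0,0,0]]' | sed -n '2p;4,5p'
```

```text
ee_pos: [0.4898, 0.2647, 0.0666]
ft_force: [0.4, -0.5, 0.8]
width: 0.0008
ee_pos: [0.4898, 0.2648, 0.065]
ft_force: [-0.3, 0.1, 0.2]
width: 0.0005
ee_pos: [0.4899, 0.2648, 0.0645]
ft_force: [-2.2, -1.9, 5.6]
width: 0.0002
ee_pos: [0.4899, 0.2649, 0.0645]
ft_force: [-4.9, -4.3, 15.1]
width: 0.0002
```

Pile = 45 mm confirmed (contact at 0.0645). Go back to the cover and measure its pose.

```bash
cat > cov.py <<'E'
from look import *
def cpts(x,y,w,z0):
    c,s=np.cos(w),np.sin(w); out=[]
    for (x0,x1,h,a,b) in ((-.046,.036,.052,0,.005),(.036,.046,.048,.0015,.004),(-.088,-.046,.020,0,.005),(-.083,-.053,.005,.005,.034)):
        out.append([(x+c*p-s*q,y+s*p+c*q,z0+z) for p in(x0,x1) for q in(-h,h) for z in(a,b)])
    return out
def ciou(c,m,P):
    im=np.zeros(m.shape,np.uint8)
    for pts in P:
        p=np.array([proj(c,q,True) for q in pts]); cv2.fillConvexPoly(im,cv2.convexHull((p*16).astype(np.int32)),1,shift=4)
    im[300:]=0; m=m.copy(); m[300:]=0
    return (im*m>0).sum()/((im+m)>0).sum()
n,x,y,w,z0=sys.argv[1],*map(float,sys.argv[2:6])
grab(n,('cover',)); c,D=pickle.load(open(n+'.pkl','rb')); m=max(D,key=lambda d:d[1])[2].astype(np.uint8)
q0=[x*100,y*100,np.radians(w)]
b=minimize(lambda q:-ciou(c,m,cpts(q[0]/100,q[1]/100,q[2],z0)),q0,method='Nelder-Mead',options=dict(initial_simplex=[q0,[q0[0]+1,q0[1],q0[2]],[q0[0],q0[1]+1,q0[2]],[q0[0],q0[1],q0[2]+.08]]))
x,y,w=b.x[0]/100,b.x[1]/100,b.x[2]
print('cover',np.round([x,y],4),np.degrees(w).round(2),'iou',round(-b.fun,3),'fin',np.round([x-.068*np.cos(w),y-.068*np.sin(w)],4))
E
python3 -m pendant '[[0,0,-0.01,0],[0,0,-0.025,0],[0,0,-0.035,0],[0,0,0,0],[0,0,0,0],[0,0,0,0.06],[0,0,0,0.1],[0,0,0,0.113]]' 0.45 20| sed -n '2p;4p'
python3 -m pendant '[[0,0,0,0.113],[0,0,0,0.113],[0,0,0,0.113],[0,0,0,0.113],[0,0,0,0.113],[0,0,0,0.113],[0,0,0,0.113],[0,0,0,0.113]]' >/dev/null
python3 -m pendant '[[0,0,0,0.113],[0,0,0,0.113],[0,0,0,0.113],[0,0,0,0.056],[0,0,0,0],[-0.02,0,0,0],[-0.03,0,0,0],[-0.037,0.001,0,0]]' >/dev/null
python3 -m pendant '[[-0.037,0.001,0,0],[-0.037,0,0,0],[-0.037,0,0,0],[-0.03,0,0,0],[-0.015,0,0,0],[0,0,0,0],[0,0,0,0]]' >/dev/null
python3 cov.py k1 .479 .115 86 0
python3 plan.py .4753 .0476 .07 86
```

```text
ee_pos: [0.4894, 0.2643, 0.1323]
ft_force: [-1.3, 0.1, 0.1]
k1 cover 0.84 [279. 108.] [0.479 0.104 0.01 ] 14616
cover [0.4795 0.1158] 85.76 iou 0.968 fin [0.4745 0.048 ]
yaw now 86.19 turn 0.003 then dx,dy,dz [ 0.0242 -0.0012  0.0631] F [-0.1  0.1  0.9] tilt 0.03
```

```bash

python3 -m pendant '[[0.012,-0.0005,0.01,0.003],[0.012,-0.0005,0.02,0],[0,0,0.02,0],[0,0,0.01,0],[0,0,0,0],[0,0,0,0]]' 0.45 20 >/dev/null
python3 plan.py .4753 .0476 .0204 86
python3 -m pendant '[[0,0,0.02,0],[0,0,0.02,0],[0,0,0.007,0],[0,0,0,0],[0,0,0,0]]' | sed -n '2p;4p'
python3 plan.py .4753 .0476 .0204 86
```

```text
yaw now 85.96 turn -0.001 then dx,dy,dz [ 0.0007 -0.0003  0.0529] F [-0.   0.5 -1.2] tilt 0.06
ee_pos: [0.4762, 0.0464, 0.0272]
ft_force: [-0.4, -0.0, 0.3]
yaw now 85.88 turn -0.002 then dx,dy,dz [ 0.0012 -0.0009  0.0068] F [-0.4 -0.   0.3] tilt 0.03
```

```bash

python3 -m pendant '[[0.001,-0.0005,0.004,0],[0,0,0.002,0],[0,0,0,0],[0,0,0,0]]' | sed -n '2p;4p'
python3 -m pendant '[[0,0,0,0],[0,0,0,0],[0,0,0,0],[0,0,0,0],[0,0,0,0],[0,0,0,0]]' 0 60 | sed -n '2,6p'
python3 -m pendant '[[0,0,-0.01,0],[0,0,-0.015,0],[0,0,-0.02,0],[0,0,-0.01,0],[0,0,0,0],[0,0,0,0],[0,0,0,0]]' | sed -n '2,6p'
python3 cov.py k2 .479 .115 86 .055
python3 plan.py .482 .1469 .0746 86
```

```text
ee_pos: [0.4754, 0.0472, 0.0206]
ft_force: [-0.3, 0.5, 0.3]
ee_pos: [0.4753, 0.0473, 0.0203]
eef_rot: [0.732, 0.681, -0.0, 0.0]
ft_force: [0.9, -0.2, 0.5]
width: 0.0096
grip_force: 60.0
ee_pos: [0.4748, 0.0469, 0.0746]
eef_rot: [0.732, 0.681, -0.0, -0.0]
ft_force: [0.8, 0.0, -1.6]
width: 0.0095
grip_force: 60.0
k2 cover 0.6 [280. 145.] [0.478 0.105 0.01 ] 35992
cover [0.4792 0.1154] 85.76 iou 0.929 fin [0.4742 0.0476]
yaw now 85.88 turn -0.002 then dx,dy,dz [ 0.1     0.0004 -0.0002] F [-0.2  0.6 -1.2] tilt 0.08
```

```bash

python3 -m pendant '[[0.01,0,0,-0.002],[0.02,0,0,0],[0.015,0,0,0],[0.005,0,0,0],[0,0,0,0],[0,0,0,0]]' | sed -n '2,6p'
python3 cov.py k3 .4825 .165 86 .054
cp pics/k3.png pics/k3v.png; python3 -c "
import cv2;cv2.imwrite('pics/k3z.png',cv2.resize(cv2.imread('pics/k3.png')[0:270,170:400],None,fx=2.2,fy=2.2))"
python3 plan.py .482 .1469 .0746 86
```

```text
ee_pos: [0.4785, 0.0971, 0.0749]
eef_rot: [0.731, 0.682, -0.0, -0.0]
ft_force: [0.3, 0.6, -2.3]
width: 0.0095
grip_force: 60.0
k3 cover 0.57 [280. 144.] [0.482 0.156 0.01 ] 35743
cover [0.483  0.1656] 85.93 iou 0.93 fin [0.4782 0.0977]
yaw now 85.93 turn -0.001 then dx,dy,dz [ 0.0508 -0.0002  0.0004] F [-0.1 -0.6 -2.6] tilt 0.04
```

View pics/k3z.png

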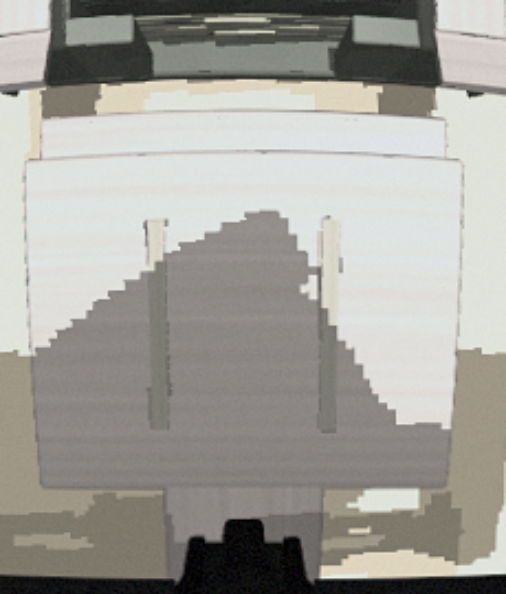

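Cover and carrier mouth are centred (cover centre col 244, lips centre ~242 in the crop). Insert slowly with force checks.

```bash

python3 -m pendant '[[0.004,0,0.0005,0],[0.006,0,0,0],[0.006,0,0,0],[0.006,0,0,0],[0,0,0,0],[0,0,0,0]]' | sed -n '2p;4,6p'
python3 -m pendant '[[0.006,0,0,0],[0.006,0,0,0],[0,0,0,0],[0,0,0,0]]' | sed -n '2p;4,6p'
python3 plan.py .4855 .2094 .0743 86
```

```text
ee_pos: [0.4802, 0.1197, 0.0748]
ft_force: [0.0, 0.4, -1.8]
width: 0.0096
grip_force: 60.0
ee_pos: [0.4811, 0.1316, 0.0748]
ft_force: [-0.3, -0.4, -1.1]
width: 0.0094
grip_force: 60.0
yaw now 86.04 turn 0.001 then dx,dy,dz [ 0.0779 -0.001   0.0005] F [-0.3 -0.4 -1.1] tilt 0.01
```

```bash

python3 -m pendant '[[0.005,-0.0003,0.0005,0],[0.006,0,0,0],[0.006,0,0,0],[0,0,0,0],[0,0,0,0]]' | sed -n '2p;4,6p'
python3 -m pendant '[[0.006,0,0,0],[0.006,0,0,0],[0.006,0,0,0],[0,0,0,0],[0,0,0,0]]' | sed -n '2p;4,6p'
python3 plan.py .4855 .2094 .0743 86
```

```text
ee_pos: [0.482, 0.1486, 0.0743]
ft_force: [0.5, -0.1, -2.1]
width: 0.01
grip_force: 60.0
ee_pos: [0.4832, 0.1666, 0.0743]
ft_force: [0.1, 0.0, -2.2]
width: 0.0098
grip_force: 60.0
yaw now 86.05 turn 0.001 then dx,dy,dz [ 0.0429 -0.0007 -0.    ] F [ 0.1  0.  -2.2] tilt 0.01
```

```bash

python3 -m pendant '[[0.006,-0.0004,0,0],[0.006,0,0,0],[0.006,0,0,0],[0,0,0,0],[0,0,0,0]]' | sed -n '2p;4,6p'
python3 -m pendant '[[0.005,0,0,0],[0.005,0,0,0],[0.003,0,0,0],[0,0,0,0],[0,0,0,0]]' | sed -n '2p;4,6p'
python3 plan.py .4855 .2094 .0743 86
```

```text
ee_pos: [0.484, 0.1846, 0.0743]
ft_force: [0.8, -0.6, -1.6]
width: 0.0093
grip_force: 60.0
ee_pos: [0.4849, 0.1973, 0.0742]
ft_force: [0.8, 0.2, -1.1]
width: 0.0095
grip_force: 60.0
yaw now 86.02 turn 0.0 then dx,dy,dz [ 0.0121 -0.0003 -0.0001] F [ 0.8  0.2 -1.1] tilt 0.01
```

```bash

python3 -m pendant '[[0.004,0,0,0],[0.004,0,0,0],[0,0,0,0],[0,0,0,0]]' | sed -n '2p;4p'
python3 -m pendant '[[0.002,0,0,0],[0,0,0,0],[0,0,0,0]]' | sed -n '2p;4p'
python3 -m pendant '[[0.0015,0,0,0],[0,0,0,0],[0,0,0,0]]' | sed -n '2p;4p'
python3 -m pendant '[[0.001,0,0,0],[0,0,0,0],[0,0,0,0]]' | sed -n '2p;4p'
```

```text
ee_pos: [0.4856, 0.2055, 0.0744]
ft_force: [-0.2, 0.2, -1.7]
ee_pos: [0.4858, 0.207, 0.0743]
ft_force: [0.2, -0.4, -2.4]
ee_pos: [0.4859, 0.2086, 0.0743]
ft_force: [-0.2, -0.2, -1.8]
ee_pos: [0.486, 0.2096, 0.0743]
ft_force: [0.5, 0.1, -3.2]
```

```bash

python3 -m pendant '[[0.001,0,0,0],[0,0,0,0],[0,0,0,0]]' | sed -n '2p;4p'
python3 -m pendant '[[0.001,0,0,0],[0,0,0,0],[0,0,0,0]]' | sed -n '2p;4p'
```

```text
ee_pos: [0.4859, 0.2102, 0.0742]
ft_force: [-0.8, -1.8, -2.5]
ee_pos: [0.486, 0.2102, 0.0741]
ft_force: [-2.2, -6.4, -0.4]
```

```bash
python3 cov.py m1 .4903 .2776 86 .054; python3 -c "
import cv2;cv2.imwrite('pics/m1z.png',cv2.resize(cv2.imread('pics/m1.png')[0:270,170:400],None,fx=2.2,fy=2.2))"
```

```text
m1 cover 0.66 [281. 148.] [0.49  0.267 0.01 ] 30795
cover [0.4902 0.2785] 86.06 iou 0.798 fin [0.4855 0.2107]
```

View pics/m1z.png

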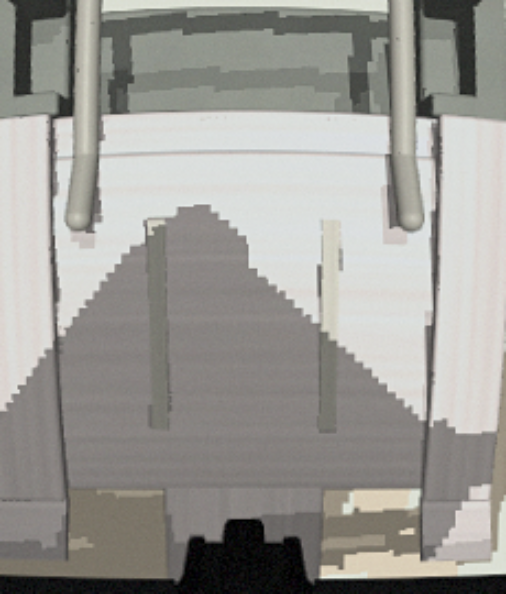

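Cover against the end stops (−6.4 N, no further motion), fingers lying on its leading edge at crop (85,150–225) and (405,150–225). Release and retreat.

```bash

python3 -m pendant '[[0,0,0.0005,0],[0,0,0,0],[0,0,0,0],[0,0,0,0],[0,0,0,0]]' 0.45 20 | sed -n '2p;4,6p'
python3 -m pendant '[[0,0,-0.01,0],[0,0,-0.02,0],[0,0,-0.03,0],[0,0,-0.02,0],[-0.01,0,0,0],[-0.01,0,0,0],[0,0,0,0],[0,0,0,0]]' | sed -n '1,2p;4,6p'
python3 - <<'E'
from look import *
grab('n1',('cover','hold_down','packer_5'))
cv2.imwrite('pics/n1z.png',cv2.resize(cv2.imread('pics/n1.png')[0:300,180:420],None,fx=2,fy=2))
c=r.camera('top');
for t in('packer_5','label_roll','film_can','stapler'):
    for d in r.outline_of(t,'top'):
        v,u=np.nonzero(d['mask']); print(t,round(d['score'],2),np.round(onz(c,u.mean(),v.mean(),.01),3))
E
```

```text
ee_pos: [0.4862, 0.2118, 0.074]
ft_force: [-0.0, 0.2, 0.5]
width: 0.0344
grip_force: 0.0
time: 66.38
ee_pos: [0.4844, 0.1902, 0.1531]
ft_force: [0.7, -0.3, -0.9]
width: 0.0391
grip_force: 0.0
n1 cover 0.62 [281. 118.] [0.489 0.264 0.01 ] 16083
n1 hold_down 0.92 [280.  29.] [0.495 0.346 0.01 ] 1947
n1 packer_5 0.45 [455. 243.] [0.671 0.127 0.01 ] 2025
packer_5 0.6 [ 0.509 -0.332  0.01 ]
label_roll 0.6 [0.672 0.129 0.01 ]
stapler 0.72 [0.49  0.332 0.01 ]
stapler 0.5 [ 0.669 -0.313  0.01 ]
```

View pics/n1z.png

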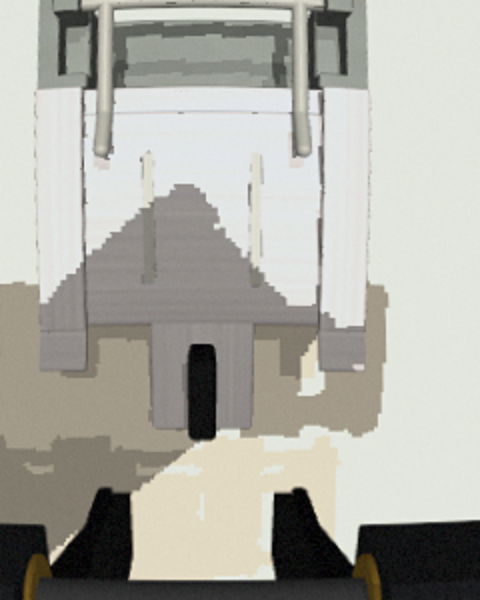

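The cover's leading edge is level with the lip ends (crop row ~88), and both fingers bear on it. The bystanders and the spare 10 mm packer are where they were. Handing in.

```bash
python3 -c "
from bench import r
print(r.close_job())"
```

```text
the job is handed in; nothing more can be done
None
```

I packed the bay with the 15 mm and 10 mm mailers plus the 15 mm and 5 mm packers (a 45 mm pile), slid the cover fully home under the hold-down fingers, left the 10 mm packer on the worktop, and handed the job in at about 66 s.

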